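Lay out the feeding ledge, clear the empties and pause the pump

ROBOT

A 7-joint arm with a two-finger parallel gripper is mounted at the origin on the work surface. World frame = base frame: x ahead of the robot, y to its left, z up, the work surface at z = 0. Lengths are in mm, angles in degrees, forces in N, time in s.
With the tool pointing down it reaches from about 425 to 800 mm from the base axis. Payload 8.3 kg.
Tool frame: the origin (TCP) lies at the very end of the fingers, on their centre line; the grasp point (between the pads) lies 19 mm behind it (bot.tcp_to_grasp is the distance from the TCP to the grasp point, in mm); z points along the fingers, y is the direction in which the jaws open and shut (so a half turn about z gives the same grasp; the last joint's range is limited). The gripper opens to 85 mm and grips with 20 to 120 N. Pads are 22 mm wide; open, the fingers measure 114 mm over their backs; the gripper's body (76 mm by 85 mm) begins 54 mm behind the grasp point. The pads swing forward as they close: fully open they stand 13 mm farther back than shut.
Start: joints at [-77.401, 21.967, 0.94, 78.501, -0.361, 79.538, -2.664], TCP at [174.351, 600.17, 231.279] pointing down, gripper open.
Joint ranges: [-169.22, 169.22], [-14.56, 117.87], [-87.37, 89.26], [10.42, 133.3], [-82.24, 262.24], [0.94, 117.77], [-172.7, 172.7]. Speed limits (degrees/s): [136.94, 136.94, 172.46, 172.46, 180, 180, 180].

INTERFACE

Orientations are given as a 3x3 rotation matrix whose columns are the frame's x, y, z axes.
In Python, from plant import status, read_camera, get_calibration, bot, masks_of, tip_of gives the robot as it stands. The module is installed in compiled form; this text tells all that it offers.
- The arm moves only by the tool send_rows, never from a script. Its argument "steps" is a list of rows, each an object with "dp": the shift along the tool's x, y, z in mm, a list of three; "twist": the turn about the tool's z in degrees. In form: [{"dp": [x, y, z], "twist": twist}, ...]. A call has 1 to 10 rows; each row is the pose to reach, as a shift and turn from the pose measured when the call began, along the tool's axes at that moment; what a row does not reach only later rows make up. A row lasts 1/12 s, in which the tool goes at most 41.7 mm and 7.16 degrees, less where a joint would pass 70% of its speed; a pose out of reach is approached as far as the arm can. A call with a gripper value outside its range is refused whole. "claw" is the opening, from -1 (shut) to 1 (fully open), so that 0 is half open, set as the call begins (left out, the last holds). The fingers move at their own pace and stop on an object; the grip force is fixed at half the most. Time passes only in rows, so rows that repeat a pose let the fingers close. It gives the time, the measured TCP pose, the force and the opening at its end, in the units of the state.
- status.sense(): the state, without advancing time (a new reading comes with each control period).
- read_camera(name): name is "side" or "top"; returns the picture (384x512x3 uint8, red, green, blue); there is no depth.
- get_calibration(name): a dict with "fx", "fy", "cx", "cy" (pixels), "R" (3x3) and "t" (3): a world point X has camera coordinates R X + t. Camera axes: x right, y down, z forward; pixel columns grow to the right and rows downward; lengths in mm; the calibration is good to about 2 mm. A picture is of the moment at which its call begins. get_calibration takes no time and is no camera call.
- bot.job_done(): hands the job in, once; it reports no verdict.
Trained networks look in the newest picture that a camera, given by its name, has taken for a name from the list of things; names that differ only in an ending like _2 or _b are one class to them, and where a whole thing is asked for, a point or a joint stands for the part that bears it (a point fixed in the world has none). Each returns a list of dicts, best first, with "conf" (0 to 1); they miss things now and then, are a little off and sometimes report something else, mostly with a low value. They report only what shows in the picture. A call takes as long as a camera call. They do not tell look-alikes from the thing itself.
- masks_of(camera, label): "pixels" (384x512 bool, what is visible of it).
- tip_of(camera, label): "centre" ([x, y, z] in mm, in the coordinates of the camera as it stood for that picture, good to about 4 mm: a listed point, or the origin of a listed thing).
The state is a dict: "time_s": time; "q": joint angles; "joint_vel": joint speeds; "joint_efforts": joint torques, N m; "tool_pos": TCP position; "ee_rot": TCP orientation; "force": force on the tool from outside, world axes, zero at the start; "wrist_torque": the same for the moment, N m; "width": opening from 0.0 (shut) to 1.0 (fully open).
Only numpy, scipy, OpenCV 4.12 (cv2) and the standard library are available. Lean on these libraries where they do the work, as an engineer would, in place of code of your own. Each camera call takes 0.05 s, during which the arm holds its last target. There are 200 camera calls.

TASK

Lay the ledge out for the evening feed (left, right, front and behind as the robot sees them): stand the red canister left of the glass cup and the yellow-lidded tub behind it, each in line with the cup's middle and with a gap of about 3 cm, stand the green-lidded tub in line with the cup and midway between it and the acrylic drawer box, and lay the tong crosswise, left to right, centred about 6 cm in front of the cup. Drop all the open, empty tubs into the grey caddy; some tubs may be missing today. Only when all that is done, turn the pump controller's dial to the blue feed-pause mark, and leave the cup on its coaster and everything else on the ledge where it is.

Things in the scene. Friction and masses are not known exactly. Their poses are not given: they have to be found in the camera images.
- coaster: square cork coaster, 95 x 95 x 5 mm, stuck to the ledge, always square to the robot; origin at the centre of its underside (on the ledge, z = 0), x away from the robot, y to the robot's left. The glass cup stands centred on it.
- glass_cup: open glass cup, rim 72 mm across (its widest), 88 mm tall, standing centred on the coaster with its rim 93 mm above the ledge; loose and not to be disturbed; origin at the centre of its underside
- drawer_box: small clear acrylic box with a sliding drawer, fixed to the ledge right of the cup, always square to the robot: 90 mm deep (x), 100 mm wide (y), 80 mm high; its drawer front and 11 mm knob stand 15 mm out on the robot's side. Origin at the centre of its underside, x away from the robot, y to the robot's left: the face towards the cup lies at y = +50 mm
- red_canister: upright cylinder 64 mm across and 100 mm tall, red closed food canister with a white label band, 0.2 kg; origin at the centre of its underside, z up along its axis
- yellow_tub: upright cylinder 58 mm across and 75 mm tall, white food tub with yellow lid and yellow label, closed, 0.1 kg; may be absent; origin at the centre of its underside, z up along its axis
- green_tub: upright cylinder 58 mm across and 75 mm tall, white food tub with green lid and green label, closed, 0.1 kg; may be absent. At least one of the yellow and green tubs is there; origin at the centre of its underside, z up along its axis
- tong: one-piece rigid blue plastic feeding tong lying flat on its side, 200 mm long (its x axis, joined end at -x, open tips at +x), 14 mm high, outer width about 25 mm at the middle, where white pads show, 19 mm at the joined end and 29 mm at the tips; it is picked by closing across the middle, 35 g. Origin at mid-length, on its underside
- caddy: grey open-topped waste caddy, 160 x 160 mm outside, 100 mm high, walls 4 mm, fixed to the ledge; origin at the centre of its underside, x and y along its sides
- controller: pump controller, black box with light grey top plate, 110 mm deep (x) x 130 mm wide (y) x 50 mm high, fixed; origin at the centre of its underside, x its far side, y its left. The mode dial turns on a vertical axis through this origin. Five marks lie round the dial at 40 degree steps, seen from above clockwise from the controller's +y side: dark, dark, BLUE (larger; feed pause), dark, dark
- dial (a joint): angle of the mode dial, rad: 0 when the red pointer line points to the controller's +y side, growing clockwise seen from above; the blue feed-pause mark is at 1.396 (80 degrees), the marks 0.698 apart. Detents hold the dial at every mark; about 0.06 N m takes it over a ridge; stops just past the first and last mark. It starts at or between the first two marks
- dial_grip (a point): point on the dial's axis 71 mm above the ledge, at the height to grip its bar: the bar is 14 mm thick, 52 mm long (along the pointer), 26 mm high, its top 84 mm above the ledge, standing on a round skirt 58 mm across whose top is 58 mm above the ledge. The point turns with the dial: its y axis runs along the bar towards the pointer end
- empty_a: upright cylinder 58 mm across and 62 mm tall, empty white food tub without lid, open at the top, brown inside bottom, 40 g; may be absent (three or four of the four are there); origin at the centre of its underside, z up along its axis
- empty_b: upright cylinder 58 mm across and 62 mm tall, empty white food tub without lid, open at the top, brown inside bottom, 40 g; may be absent (three or four of the four are there); origin at the centre of its underside, z up along its axis
- empty_c: upright cylinder 58 mm across and 62 mm tall, empty white food tub without lid, open at the top, brown inside bottom, 40 g; may be absent (three or four of the four are there); origin at the centre of its underside, z up along its axis
- empty_d: upright cylinder 58 mm across and 62 mm tall, empty white food tub without lid, open at the top, brown inside bottom, 40 g; may be absent (three or four of the four are there); origin at the centre of its underside, z up along its axis
- conditioner: bystander, not to be disturbed: white bottle with blue cap, 54 mm across, 150 mm tall; origin on its underside, at the middle
- test_bottle: bystander, not to be disturbed: small amber bottle with red cap, 44 mm across, 85 mm tall; origin on its underside, at the middle
- algae_magnet: bystander, not to be disturbed: black algae magnet with orange handle, 45 x 85 x 43 mm; origin on its underside, at the middle
- salt_jar: bystander, not to be disturbed: glass jar with black lid, 76 mm across, 90 mm tall; origin on its underside, at the middle
- sponge_filter: bystander, not to be disturbed: black sponge filter with a grey stem, 64 mm across, 127 mm tall; origin on its underside, at the middle
- thermometer: bystander, not to be disturbed: glass thermometer lying down, 135 mm long, 18 mm wide; origin on its underside, at the middle
Not all that is in view belongs to the job. Leave any purple look-alike of the empty_d alone. There is more than one size of the red_canister; the one meant has the size given above.

How it is judged:
By the outcome, as a careful person would: the job done as asked, in the order asked, and still so for the second after the job is handed in, with the robot touching nothing.
Of yellow_tub, green_tub only 1 to 2 are there at a start; the rules pass over those that are not, and their reading is None.
Of empty_a, empty_b, empty_c, empty_d only 3 to 4 are there at a start; the rules pass over those that are not, and their reading is None.
At some moment in a run one of empty_a, empty_b, empty_c, empty_d, yellow_tub may be knocked a few centimetres aside while the robot is not near it.
It also fails if it takes over 210 s, if anything falls off the work surface, if the arm or the gripper's body presses on something with over 40 N, if the wrist force passes 120 N, or if a joint passes its speed limit or range.

## Working session

There is one attempt and no reset: what is moved stays moved. The work goes in short steps, Python scripts to look and compute and a tool call to move; the robot and the scene stay as the last step left them, time stands still between calls to the robot, and variables do not carry over. Pictures are saved under pics/ and viewed, about 12 in all and at most 16, crops included, and the job is handed in when it is done.

Besides the shell and the picture viewer there is one more tool, called after "Emit:" as name([rows], argument=value, ...), one row to a line, values as JSON. send_rows: Moves the arm, as the interface text tells. Its arguments: {"type":"object","properties":{"steps":{"type":"array","items":{"type":"object","properties":{"dp":{"type":"array","items":{"type":"number"}},"twist":{"type":"number"}}}},"claw":{"type":"number"}},"required":["steps"]}

```bash
mkdir -p pics
cat > h.py <<'E'
import numpy as np,cv2
from plant import status, read_camera, get_calibration, bot, masks_of, tip_of
def save(cam,name):
    im=read_camera(cam); cv2.imwrite(f'pics/{name}.png',im[:,:,::-1]); return im
def w(cam,c):
    k=get_calibration(cam); return np.array(k['R']).T@(np.array(c)-np.array(k['t']))
def px(cam,X):
    k=get_calibration(cam); c=np.array(k['R'])@np.array(X)+np.array(k['t']); return np.array([k['fx']*c[0]/c[2]+k['cx'],k['fy']*c[1]/c[2]+k['cy']])
def ray(cam,u,v,z):
    k=get_calibration(cam);R=np.array(k['R']);o=-R.T@np.array(k['t']);d=R.T@np.array([(u-k['cx'])/k['fx'],(v-k['cy'])/k['fy'],1]);return o+d*(z-o[2])/d[2]
def tips(cam,lab,mc=.2):
    for r in tip_of(cam,lab):
        if r['conf']>mc:
            p=w(cam,r['centre']); print(cam,lab,round(r['conf'],2),p.round(0),'px',px(cam,p).round(0))
E
python3 - <<'E'
from h import *
a=save('top','t0');b=save('side','s0')
cv2.imwrite('pics/both0.png',np.hstack([a,b])[:,:,::-1]) if 0 else None
for l in 'coaster drawer_box red_canister yellow_tub green_tub tong caddy controller dial_grip empty_a'.split(): tips('top',l)
s=status.sense();print(s['tool_pos'],s['ee_rot'],s['width'],s['time_s'])
print(get_calibration('top'))
k=get_calibration('side');print(k)
E
```

```text
top coaster 0.82 [552.  68.  -4.] px [259. 193.]
top drawer_box 0.85 [ 535. -143.    5.] px [326. 198.]
top red_canister 0.79 [427. 124.  -2.] px [241. 233.]
top red_canister 0.67 [309. 157.  -2.] px [230. 271.]
top yellow_tub 0.34 [346. 331.   2.] px [173. 259.]
top green_tub 0.74 [469. 291.   3.] px [187. 219.]
top tong 0.71 [ 396. -171.   -3.] px [336. 243.]
top caddy 0.56 [ 476. -426.    3.] px [417. 217.]
top controller 0.81 [344. 329.   1.] px [173. 260.]
top dial_grip 0.75 [342. 327.  73.] px [170. 259.]
top empty_a 0.86 [462. 396.  -2.] px [153. 221.]
top empty_a 0.82 [659. 253.   1.] px [200. 160.]
top empty_a 0.73 [ 677. -116.   -2.] px [316. 155.]
top empty_a 0.67 [561. 305.   3.] px [183. 190.]
top empty_a 0.32 [548.  67.   4.] px [259. 194.]
[174.39414002 600.15054973 231.28691598] [[-9.60267555e-01  2.79081032e-01 -1.78824157e-05]
 [ 2.79081032e-01  9.60267554e-01 -5.15268206e-05]
 [ 2.79174533e-06 -5.44701771e-05 -9.99999999e-01]] 1.0008072495166855 0.6
{'fx': 489.07257832228004, 'fy': 489.07257832228004, 'cx': 257.242927079634, 'cy': 193.97142043275798, 'R': array([[ 3.94232039e-05, -9.99923734e-01,  1.23500742e-02],
       [-9.83778556e-01, -2.25422539e-03, -1.79372993e-01],
       [ 1.79387153e-01, -1.21426667e-02, -9.83703616e-01]]), 't': array([  72.69110554,  540.15542193, 1438.64195554])}
{'fx': 466.4741154372502, 'fy': 466.4741154372502, 'cx': 256.03067429103754, 'cy': 185.44752925458604, 'R': array([[ 0.98238137, -0.18684575,  0.00393829],
       [-0.14173712, -0.75861717, -0.63593284],
       [ 0.12180901,  0.62417037, -0.77173435]]), 't': array([-517.55301045,  177.6431188 , 1574.06476851])}
```

View pics/t0.png

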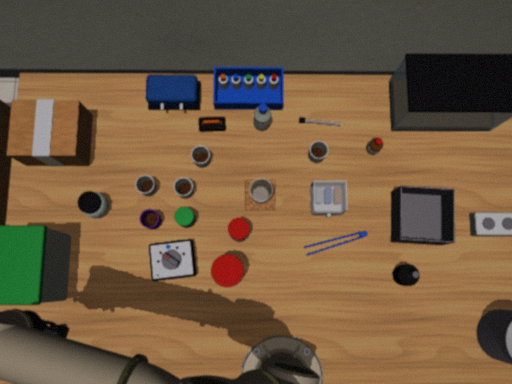

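View pics/s0.png

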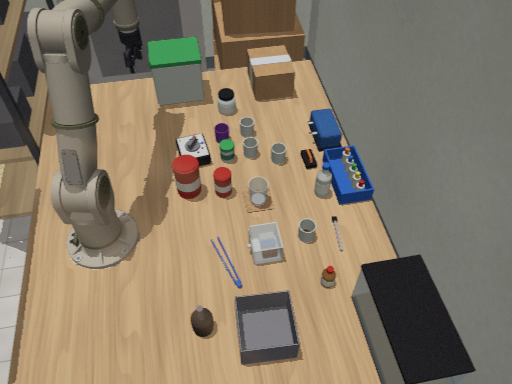

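The top view shows:
- **Empties (brown insides):** px (146,185), (184,187), (201,155) and (318,150).
- **Purple look-alike:** (151,218). The network's best "empty" hit was this one, so I reject it.
- **Green tub:** (185,216).
- **Red canisters:** small at (239,229), about 22 px and so about 64 mm; large at (228,270).
- **Yellow tub:** none seen. Its only hit (0.34) is the controller at (172,260).
- **Others:** cup (261,190), drawer box (329,197), tong (336,243), caddy (422,215).

Next I'll refine the positions by fitting cylinder silhouettes, and check the choice in a close crop.

```bash
cat >> h.py <<'E'
from scipy.optimize import minimize
def sil(cam,x,y,r,h,S=4):
    a=np.linspace(0,2*np.pi,24,endpoint=False)
    P=np.array([px(cam,[x+r*np.cos(t),y+r*np.sin(t),z]) for z in(0,h) for t in a])
    m=np.zeros((384*S//1,512*S),np.uint8); cv2.fillConvexPoly(m,cv2.convexHull((P*S+S/2).astype(np.float32)).astype(np.int32),1); return cv2.resize(m.astype(np.float32),(512,384),interpolation=cv2.INTER_AREA)
def fit(obs,x0,r,h):
    # obs: list of (cam,mask); maximise overlap
    f=lambda p:sum(1-np.minimum(s,m).sum()/np.maximum(s,m).sum() for cam,m in obs for s in [sil(cam,p[0],p[1],r,h)])/len(obs)
    q=minimize(f,x0,method='Nelder-Mead',options=dict(initial_simplex=[x0,[x0[0]+10,x0[1]],[x0[0],x0[1]+10]],maxiter=45)); return q.x,1-q.fun
def near(cam,ms,xy,h,tol=45):
    best=None
    for m in ms:
        v,u=np.nonzero(m['pixels'])
        if len(u)<10: continue
        p=ray(cam,u.mean(),v.mean(),h/2)[:2]; d=np.hypot(*(p-xy))
        if d<tol and(best is None or d<best[0]): best=(d,m['pixels'].astype(np.float32))
    return None if best is None else best[1]
def locate(lab,xys,r,h,cams=('top','side')):
    M={c:masks_of(c,lab) for c in cams}
    for xy in xys:
        o=[(c,m) for c in cams for m in [near(c,M[c],np.array(xy),h)] if m is not None]
        if not o: print(lab,xy,'none');continue
        out=[(c,*[np.round(v,2) for v in fit([(c,m)],list(xy),r,h)]) for c,m in o]
        print(lab,xy,'->',*[f'{c}{p.round(0)} iou{q}' for c,p,q in out],'mean',np.mean([p for _,p,_ in out],0).round(1))
E
python3 - <<'E'
from h import *
a=save('top','t1');save('side','s1')
locate('empty_a',[ray('top',146,185,55)[:2],(561,305),(659,253),(677,-116)],29,62)
locate('green_tub',[(469,291)],29,75)
locate('red_canister',[(427,124),],32,100)
locate('red_canister',[(309,157)],48,145)
locate('glass_cup',[(552,68)],36,93)
for l in 'coaster drawer_box tong caddy controller dial_grip'.split(): tips('side',l)
for l in ('tong','controller'):
  for c in('top','side'):
    m=masks_of(c,l)[0]['pixels']; v,u=np.nonzero(m)
    b=cv2.boxPoints(cv2.minAreaRect(np.float32(np.c_[u,v]))); z=7 if l=='tong' else 50
    print(l,c,[ray(c,*q,z)[:2].round(0).tolist() for q in b])
c=cv2.resize(a[140:290,130:350],None,fx=3.6,fy=3.6,interpolation=cv2.INTER_CUBIC);cv2.imwrite('pics/c1.png',c[:,:,::-1])
E
```

```text
Traceback (most recent call last):
  File "h.py", line 37, in locate
    out=[(c,*[np.round(v,2) for v in fit([(c,m)],list(xy),r,h)]) for c,m in o]
                                     ~~~^^^^^^^^^^^^^^^^^^^^^^
  File "h.py", line 23, in fit
    q=minimize(f,x0,method='Nelder-Mead',options=dict(initial_simplex=[x0,[x0[0]+10,x0[1]],[x0[0],x0[1]+10]],maxiter=45)); return q.x,1-q.fun
  File "h.py", line 22, in <lambda>
    f=lambda p:sum(1-np.minimum(s,m).sum()/np.maximum(s,m).sum() for cam,m in obs for s in [sil(cam,p[0],p[1],r,h)])/len(obs)
               ~~~^^^^^^^^^^^^^^^^^^^^^^^^^^^^^^^^^^^^^^^^^^^^^^^^^^^^^^^^^^^^^^^^^^^^^^^^^^^^^^^^^^^^^^^^^^^^^^^^^^
  File "h.py", line 22, in <genexpr>
    f=lambda p:sum(1-np.minimum(s,m).sum()/np.maximum(s,m).sum() for cam,m in obs for s in [sil(cam,p[0],p[1],r,h)])/len(obs)
                                                                                            ~~~^^^^^^^^^^^^^^^^^^^
  File "h.py", line 18, in sil
    P=np.array([px(cam,[x+r*np.cos(t),y+r*np.sin(t),z]) for z in(0,h) for t in a])
                ~~^^^^^^^^^^^^^^^^^^^^^^^^^^^^^^^^^^^^^
  File "h.py", line 8, in px
    k=get_calibration(cam); c=np.array(k['R'])@np.array(X)+np.array(k['t']); return np.array([k['fx']*c[0]/c[2]+k['cx'],k['fy']*c[1]/c[2]+k['cy']])
ValueError: time passes only in moves, steps and waits
```

```bash
sed -i 's/^import numpy as np,cv2/import numpy as np,cv2,functools/; s/^def save/_gc=get_calibration\nget_calibration=functools.lru_cache(None)(lambda n:_gc(n))\ndef save/' h.py
python3 - <<'E'
from h import *
a=save('top','t1');save('side','s1')
locate('empty_a',[ray('top',146,185,55)[:2],(561,305),(659,253),(677,-116)],29,62)
locate('green_tub',[(469,291)],29,75)
locate('red_canister',[(427,124),],32,100)
locate('red_canister',[(309,157)],48,145)
locate('glass_cup',[(552,68)],36,93)
for l in 'coaster drawer_box tong caddy controller dial_grip'.split(): tips('side',l)
for l in ('tong','controller'):
  for c in('top','side'):
    m=masks_of(c,l)[0]['pixels']; v,u=np.nonzero(m)
    b=cv2.boxPoints(cv2.minAreaRect(np.float32(np.c_[u,v]))); z=7 if l=='tong' else 50
    print(l,c,[ray(c,*q,z)[:2].round(0).tolist() for q in b])
c=cv2.resize(a[140:290,130:350],None,fx=3.6,fy=3.6,interpolation=cv2.INTER_CUBIC);cv2.imwrite('pics/c1.png',c[:,:,::-1])
E
```

```text
empty_a [565.70939191 410.29605918] -> top[571. 414.] iou0.91 side[568. 415.] iou0.87 mean [569.6 414.7]
empty_a (561, 305) -> top[563. 298.] iou0.92 side[560. 298.] iou0.92 mean [561.9 298. ]
empty_a (659, 253) -> top[663. 249.] iou0.91 side[662. 250.] iou0.89 mean [662.6 249.5]
empty_a (677, -116) -> top[ 680. -116.] iou0.83 side[ 678. -116.] iou0.9 mean [ 678.9 -116. ]
green_tub (469, 291) -> top[472. 292.] iou0.94 side[472. 291.] iou0.91 mean [472.  291.6]
red_canister (427, 124) -> top[432. 128.] iou0.9 side[431. 128.] iou0.94 mean [431.6 128.2]
red_canister (309, 157) -> top[309. 158.] iou0.87 side[308. 159.] iou0.87 mean [308.7 158.2]
glass_cup (552, 68) -> top[554.  64.] iou0.78 side[548.  72.] iou0.79 mean [551.1  67.7]
side coaster 0.55 [544.  63.  -2.] px [257. 200.]
side drawer_box 0.81 [ 532. -142.    3.] px [266. 248.]
side drawer_box 0.73 [344. 322.  69.] px [193. 143.]
side tong 0.53 [ 395. -167.    3.] px [226. 261.]
side tong 0.24 [508. 569.   3.] px [227. 108.]
side caddy 0.81 [ 475. -425.   -0.] px [266. 333.]
side controller 0.82 [344. 327.  -4.] px [194. 156.]
side dial_grip 0.74 [343. 324.  72.] px [192. 142.]Traceback (most recent call last):
  File "<stdin>", line 11, in <module>
IndexError: list index out of range
```

Run:
```python
from h import *
a=save('top','t2')
def rect(m,c,z):
    v,u=np.nonzero(m); b=cv2.boxPoints(cv2.minAreaRect(np.float32(np.c_[u,v]))); P=np.array([ray(c,*q,z)[:2] for q in b]); return P.mean(0).round(1).tolist(),P.round(0).tolist()
for l,z in (('coaster',5),('controller',50),('tong',7),('drawer_box',80)):
    for m in masks_of('top',l)[:1]: print(l,m['conf'],rect(m['pixels'],'top',z))
r,g,b=[a[:,:,i].astype(int) for i in range(3)]
roi=np.zeros(r.shape,bool);roi[225:265,295:375]=1
m=roi&(b>r+40)&(b>g+30);v,u=np.nonzero(m);P=np.array([ray('top',x,y,7)[:2] for x,y in zip(u,v)])
print('tong',rect(m,'top',7)); c=P.mean(0);U,S,V=np.linalg.svd(P-c);t=(P-c)@V[0];print(c,V[0],t.min(),t.max(),'mid',c+V[0]*(t.min()+t.max())/2)
x=cv2.resize(a[140:290,130:350],None,fx=3.6,fy=3.6,interpolation=cv2.INTER_CUBIC);cv2.imwrite('pics/c1.png',x[:,:,::-1])
x=cv2.resize(a[235:285,143:203],None,fx=10,fy=10,interpolation=cv2.INTER_CUBIC);cv2.imwrite('pics/c2.png',x[:,:,::-1])
```

```text
coaster 0.86 ([546.6, 64.1], [[593.0, 111.0], [593.0, 17.0], [501.0, 17.0], [500.0, 111.0]])
controller 0.77 ([343.3, 324.6], [[394.0, 398.0], [405.0, 265.0], [293.0, 252.0], [281.0, 384.0]])
tong 0.53 ([423.0, -221.3], [[429.0, -179.0], [433.0, -263.0], [417.0, -263.0], [413.0, -179.0]])
drawer_box 0.59 ([524.5, -138.4], [[577.0, -84.0], [577.0, -195.0], [472.0, -192.0], [471.0, -82.0]])
tong ([398.0, -172.2], [[385.0, -76.0], [436.0, -262.0], [410.0, -268.0], [360.0, -83.0]])
[ 403.95065275 -185.08725519] [ 0.28667345 -0.95802836] -110.4278619601305 82.20569711355687 mid [ 399.90538013 -171.56843806]
```

View pics/c1.png

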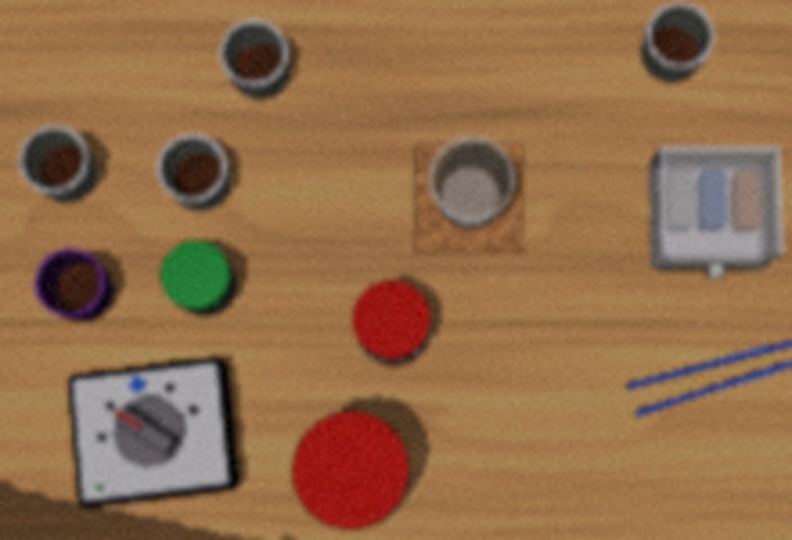

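View pics/c2.png

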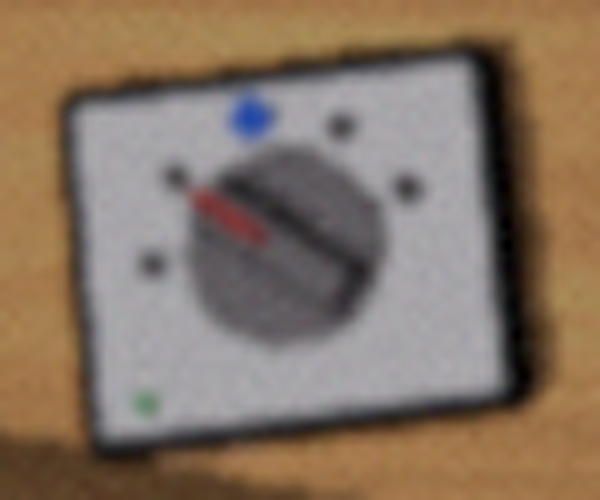

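The crops confirm it: four brown empties, and the purple one left out. The 64 mm red canister fits at (432,128); the other is much larger. The dial's pointer is at about the 2nd mark and the controller is yawed about +6°. First I'll go to the leftmost empty at (570,415).

Emit:
send_rows([
  {"dp": [-40, -6, 0], "twist": 7},
  {"dp": [-80, -12, 0], "twist": 14},
  {"dp": [-120, -18, 0], "twist": 21},
  {"dp": [-160, -25, 0], "twist": 28},
  {"dp": [-200, -31, 0], "twist": 35},
  {"dp": [-240, -37, 0], "twist": 42},
  {"dp": [-280, -44, 0], "twist": 49},
  {"dp": [-320, -50, 0], "twist": 56},
  {"dp": [-360, -56, 0], "twist": 63},
  {"dp": [-400, -62, 0], "twist": 70},
], claw=0.75)

```text
time_s: 2.83
tool_pos: [542.7, 428.1, 231.5]
ee_rot: [[-0.061, 0.998, 0.0], [0.998, 0.061, 0.0], [0.0, 0.0, -1.0]]
force: [0.0, 1.1, -0.4]
width: 0.878
```

```bash
cat >> h.py <<'E'
def goal(x,y,z,psi=0):
    "dp, twist from present pose to world TCP target with jaw axis at angle psi (tool down)"
    s=status.sense();R=np.array(s['ee_rot']);cur=np.degrees(np.arctan2(R[1,1],R[0,1]))
    print('t',round(s['time_s'],1),'tcp',np.round(s['tool_pos'],1),'psi',cur.round(1),'w',round(s['width'],3),'F',np.round(s['force'],1),'q7',round(s['q'][6]))
    print(' dp',(R.T@(np.array([x,y,z])-s['tool_pos'])).round(1),'twist',round((cur-psi+90)%180-90,1))
E
python3 - <<'E'
from h import *
goal(569.6,414.7,120); 
print('box left y',ray('top',311.1,198,0)[1],'right',ray('top',347.2,198,80)[1],'back',ray('top',329,180.8,80)[0])
print('coaster',ray('top',260.4,195.1,5))
E
```

```text
t 2.8 tcp [542.7 428.1 231.5] psi 3.5 w 0.878 F [ 0.   1.1 -0.4] q7 -31
 dp [-15.1  26.  111.5] twist 3.5
box left y -96.44510987622813 right -194.13655923820545 back 574.8984931610798
coaster [544.41593443  62.89861514   5.        ]
```

Emit:
send_rows([
  {"dp": [-8, 13, 40], "twist": 3.5},
  {"dp": [-15, 26, 80], "twist": 3.5},
  {"dp": [-15, 26, 115], "twist": 3.5},
  {"dp": [-15, 26, 145], "twist": 3.5},
  {"dp": [-15, 26, 170], "twist": 3.5},
  {"dp": [-15, 26, 190], "twist": 3.5},
  {"dp": [-15, 26, 196], "twist": 3.5},
  {"dp": [-15, 26, 196], "twist": 3.5},
])

```text
time_s: 3.5
tool_pos: [568.4, 414.1, 33.3]
ee_rot: [[0.0, 1.0, -0.003], [1.0, -0.0, -0.002], [-0.002, -0.003, -1.0]]
force: [-0.7, -0.5, 0.7]
width: 0.875
```

Emit:
send_rows([
  {"dp": [0, 0, 0], "twist": 0},
  {"dp": [0, 0, 0], "twist": 0},
  {"dp": [0, 0, 0], "twist": 0},
  {"dp": [0, 0, 0], "twist": 0},
  {"dp": [0, 0, 0], "twist": 0},
  {"dp": [0, 0, 0], "twist": 0},
], claw=-1)

```text
time_s: 4.0
tool_pos: [569.3, 414.8, 35.3]
ee_rot: [[0.0, 1.0, -0.001], [1.0, -0.0, -0.0], [-0.0, -0.001, -1.0]]
force: [0.3, 0.7, 6.0]
width: 0.658
```

Emit:
send_rows([
  {"dp": [0, 0, -25], "twist": 0},
  {"dp": [0, 0, -60], "twist": 0},
  {"dp": [0, 0, -100], "twist": 0},
  {"dp": [0, 0, -140], "twist": 0},
])

```text
time_s: 4.33
tool_pos: [568.9, 414.4, 176.6]
ee_rot: [[0.0, 1.0, -0.001], [1.0, -0.0, -0.001], [-0.001, -0.001, -1.0]]
force: [0.6, 1.1, -0.7]
width: 0.662
```

Run:
```python
from h import *
goal(512,-390,190)
```

```text
t 4.3 tcp [568.9 414.4 176.6] psi -0.0 w 0.662 F [ 0.6  1.1 -0.7] q7 -31
 dp [-804.4  -56.8  -12.5] twist -0.0
```

Emit:
send_rows([
  {"dp": [-40, -3, -7], "twist": 0},
  {"dp": [-80, -6, -13], "twist": 0},
  {"dp": [-120, -8, -13], "twist": 0},
  {"dp": [-160, -11, -13], "twist": 0},
  {"dp": [-200, -14, -13], "twist": 0},
  {"dp": [-240, -17, -13], "twist": 0},
  {"dp": [-280, -20, -13], "twist": 0},
  {"dp": [-320, -23, -13], "twist": 0},
  {"dp": [-360, -25, -13], "twist": 0},
  {"dp": [-400, -28, -13], "twist": 0},
])

```text
time_s: 5.17
tool_pos: [540.3, 12.6, 190.6]
ee_rot: [[0.0, 1.0, -0.001], [1.0, -0.0, -0.0], [-0.0, -0.001, -1.0]]
force: [1.8, 0.6, 0.2]
width: 0.655
```

Emit:
send_rows([
  {"dp": [-40, -3, 0], "twist": 0},
  {"dp": [-80, -6, 0], "twist": 0},
  {"dp": [-120, -8, 0], "twist": 0},
  {"dp": [-160, -11, 0], "twist": 0},
  {"dp": [-200, -14, 0], "twist": 0},
  {"dp": [-240, -17, 0], "twist": 0},
  {"dp": [-280, -20, 0], "twist": 0},
  {"dp": [-320, -23, 0], "twist": 0},
  {"dp": [-360, -26, 0], "twist": 0},
  {"dp": [-385, -28, 0], "twist": 0},
])

```text
time_s: 6.0
tool_pos: [510.3, -377.0, 191.2]
ee_rot: [[0.004, 1.0, -0.001], [1.0, -0.004, -0.002], [-0.002, -0.001, -1.0]]
force: [-1.0, -0.5, -0.1]
width: 0.657
```

Run:
```python
from h import *
goal(512,-390,108)
```

```text
t 6.0 tcp [ 510.3 -377.   191.2] psi -0.2 w 0.657 F [-1.  -0.5 -0.1] q7 46
 dp [-12.8   1.8  83.2] twist -0.2
```

Emit:
send_rows([
  {"dp": [-7, 1, 30], "twist": 0},
  {"dp": [-13, 2, 60], "twist": 0},
  {"dp": [-13, 2, 83], "twist": 0},
  {"dp": [-13, 2, 83], "twist": 0},
  {"dp": [-13, 2, 83], "twist": 0},
])

```text
time_s: 6.42
tool_pos: [511.6, -389.5, 107.6]
ee_rot: [[0.004, 1.0, -0.003], [1.0, -0.004, -0.001], [-0.001, -0.003, -1.0]]
force: [-0.0, -0.4, 1.2]
width: 0.659
```

Emit:
send_rows([
  {"dp": [0, 0, 0], "twist": 0},
  {"dp": [0, 0, 0], "twist": 0},
  {"dp": [0, 0, 0], "twist": 0},
  {"dp": [0, 0, -40], "twist": 0},
  {"dp": [0, 0, -80], "twist": 0},
  {"dp": [0, 0, -100], "twist": 0},
], claw=0.75)

```text
time_s: 6.92
tool_pos: [513.0, -390.7, 213.8]
ee_rot: [[0.004, 1.0, 0.003], [1.0, -0.004, -0.005], [-0.005, 0.003, -1.0]]
force: [0.6, -0.6, 1.0]
width: 0.873
```

Run:
```python
from h import *
save('top','t3');read_camera('side')
locate('empty_a',[(679,-116),(662,249),(562,298)],29,62)
goal(678.9,-116,170)
```

```text
empty_a (679, -116) -> side[ 679. -114.] iou0.59 mean [ 678.9 -113.6]
empty_a (662, 249) -> top[662. 249.] iou0.82 side[662. 250.] iou0.69 mean [662.1 249.6]
empty_a (562, 298) -> top[564. 298.] iou0.93 side[564. 316.] iou0.54 mean [563.9 306.9]
t 7.1 tcp [ 512.5 -389.7  209.3] psi -0.2 w 0.876 F [ 0.4  0.4 -1.3] q7 47
 dp [274.3 165.5  38.8] twist -0.2
```

View pics/t3.png

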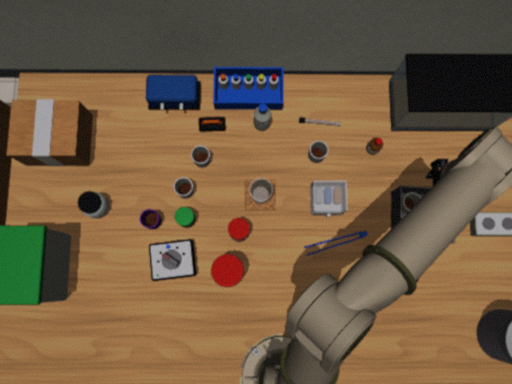

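The first tub is standing inside the caddy at px (412,203), and nothing else has moved. Next is the empty at (679,-116).

Emit:
send_rows([
  {"dp": [34, 20, 0], "twist": 0},
  {"dp": [68, 41, 0], "twist": 0},
  {"dp": [102, 62, 0], "twist": 0},
  {"dp": [137, 83, 0], "twist": 0},
  {"dp": [171, 103, 0], "twist": 0},
  {"dp": [205, 124, 20], "twist": 0},
  {"dp": [240, 145, 50], "twist": 0},
  {"dp": [274, 165.5, 80], "twist": 0},
  {"dp": [274, 165.5, 110], "twist": 0},
  {"dp": [274, 165.5, 110], "twist": 0},
])

```text
time_s: 7.95
tool_pos: [676.6, -108.2, 89.2]
ee_rot: [[-0.004, 1.0, -0.012], [1.0, 0.004, 0.003], [0.003, -0.012, -1.0]]
force: [-1.7, 1.0, -2.0]
width: 0.872
```

Run:
```python
from h import *
goal(678.9,-116,35)
```

```text
t 8.0 tcp [ 676.6 -108.2   89.2] psi 0.3 w 0.872 F [-1.7  1.  -2. ] q7 21
 dp [-7.9  2.9 54.1] twist 0.3
```

Emit:
send_rows([
  {"dp": [-8, 3, 0], "twist": 0},
  {"dp": [-8, 3, 20], "twist": 0},
  {"dp": [-8, 3, 40], "twist": 0},
  {"dp": [-8, 3, 54], "twist": 0},
  {"dp": [-8, 3, 54], "twist": 0},
])

```text
time_s: 8.37
tool_pos: [676.9, -117.5, 32.5]
ee_rot: [[-0.002, 1.0, -0.016], [1.0, 0.002, 0.003], [0.003, -0.016, -1.0]]
force: [-0.9, 0.3, -0.2]
width: 0.876
```

Emit:
send_rows([
  {"dp": [0, 0, 0], "twist": 0},
  {"dp": [0, 0, 0], "twist": 0},
  {"dp": [0, 0, 0], "twist": 0},
  {"dp": [0, 0, 0], "twist": 0},
  {"dp": [0, 0, 0], "twist": 0},
  {"dp": [0, 0, 0], "twist": 0},
], claw=-1)

```text
time_s: 8.87
tool_pos: [677.5, -117.9, 33.8]
ee_rot: [[-0.002, 1.0, -0.014], [1.0, 0.002, 0.002], [0.002, -0.014, -1.0]]
force: [-1.0, -0.3, 5.6]
width: 0.658
```

Emit:
send_rows([
  {"dp": [0, 0, -25], "twist": 0},
  {"dp": [0, 0, -60], "twist": 0},
  {"dp": [0, 0, -100], "twist": 0},
  {"dp": [0, 0, -140], "twist": 0},
  {"dp": [0, 0, -150], "twist": 0},
])

```text
time_s: 9.28
tool_pos: [682.2, -119.1, 191.8]
ee_rot: [[-0.003, 1.0, -0.005], [1.0, 0.003, 0.001], [0.001, -0.005, -1.0]]
force: [0.6, -0.3, 1.4]
width: 0.666
```

Run:
```python
from h import *
goal(440,-390,108)
```

```text
t 9.3 tcp [ 682.2 -119.1  191.8] psi 0.1 w 0.666 F [ 0.6 -0.3  1.4] q7 20
 dp [-270.3 -242.5   84.7] twist 0.1
```

Emit:
send_rows([
  {"dp": [-30, -27, 0], "twist": 0},
  {"dp": [-60, -54, 0], "twist": 0},
  {"dp": [-90, -81, 0], "twist": 0},
  {"dp": [-120, -108, 0], "twist": 0},
  {"dp": [-150, -135, 0], "twist": 0},
  {"dp": [-180, -162, 0], "twist": 0},
  {"dp": [-210, -189, 0], "twist": 0},
  {"dp": [-240, -216, 0], "twist": 0},
  {"dp": [-270, -242, 0], "twist": 0},
  {"dp": [-270, -242, 0], "twist": 0},
])

```text
time_s: 10.12
tool_pos: [432.6, -397.7, 193.7]
ee_rot: [[0.011, 1.0, -0.006], [1.0, -0.011, -0.003], [-0.003, -0.006, -1.0]]
force: [-0.9, -1.9, 0.0]
width: 0.66
```

Emit:
send_rows([
  {"dp": [0, 0, 30], "twist": 0},
  {"dp": [0, 0, 60], "twist": 0},
  {"dp": [0, 0, 82], "twist": 0},
  {"dp": [0, 0, 82], "twist": 0},
  {"dp": [0, 0, 82], "twist": 0},
])

```text
time_s: 10.53
tool_pos: [431.7, -397.3, 111.2]
ee_rot: [[0.01, 1.0, -0.008], [1.0, -0.01, -0.002], [-0.002, -0.008, -1.0]]
force: [-0.2, -0.2, -0.3]
width: 0.659
```

Emit:
send_rows([
  {"dp": [0, 0, 0], "twist": 0},
  {"dp": [0, 0, 0], "twist": 0},
  {"dp": [0, 0, 0], "twist": 0},
  {"dp": [0, 0, -40], "twist": 0},
  {"dp": [0, 0, -80], "twist": 0},
  {"dp": [0, 0, -80], "twist": 0},
], claw=0.75)

```text
time_s: 11.03
tool_pos: [434.8, -400.4, 200.0]
ee_rot: [[0.011, 1.0, 0.002], [1.0, -0.011, -0.009], [-0.009, 0.002, -1.0]]
force: [0.1, -1.4, 1.6]
width: 0.872
```

Run:
```python
from h import *
goal(662.3,249.5,190)
```

```text
t 11.0 tcp [ 434.8 -400.4  200. ] psi -0.6 w 0.872 F [ 0.1 -1.4  1.6] q7 51
 dp [652.4 220.3   4.3] twist -0.6
```

Emit:
send_rows([
  {"dp": [36, 12, 0], "twist": 0},
  {"dp": [72, 24, 0], "twist": 0},
  {"dp": [108, 36, 0], "twist": 0},
  {"dp": [144, 49, 0], "twist": 0},
  {"dp": [180, 61, 0], "twist": 0},
  {"dp": [217, 73, 0], "twist": 0},
  {"dp": [253, 85, 0], "twist": 0},
  {"dp": [289, 98, 0], "twist": 0},
  {"dp": [325, 110, 0], "twist": 0},
  {"dp": [360, 122, 0], "twist": 0},
])

```text
time_s: 11.87
tool_pos: [561.7, -39.8, 198.1]
ee_rot: [[0.011, 1.0, 0.004], [1.0, -0.011, -0.009], [-0.009, 0.004, -1.0]]
force: [-0.8, -0.5, 0.9]
width: 0.876
```

Emit:
send_rows([
  {"dp": [36, 12, 0], "twist": 0},
  {"dp": [72, 24, 0], "twist": 0},
  {"dp": [108, 36, 0], "twist": 0},
  {"dp": [144, 49, 0], "twist": 0},
  {"dp": [180, 61, 0], "twist": 0},
  {"dp": [215, 73, 0], "twist": 0},
  {"dp": [245, 83, 0], "twist": 0},
  {"dp": [270, 91, 10], "twist": 0},
  {"dp": [285, 96, 40], "twist": 0},
  {"dp": [289, 97, 70], "twist": 0},
])

```text
time_s: 12.7
tool_pos: [663.4, 253.0, 127.2]
ee_rot: [[0.006, 1.0, 0.009], [1.0, -0.006, -0.005], [-0.005, 0.009, -1.0]]
force: [-0.0, -0.1, -0.9]
width: 0.878
```

Run:
```python
from h import *
goal(662.3,249.5,35)
```

```text
t 12.7 tcp [663.4 253.  127.2] psi -0.3 w 0.878 F [-0.  -0.1 -0.9] q7 -14
 dp [-3.1 -2.  92.2] twist -0.3
```

Emit:
send_rows([
  {"dp": [-3, -2, 20], "twist": 0},
  {"dp": [-3, -2, 50], "twist": 0},
  {"dp": [-3, -2, 75], "twist": 0},
  {"dp": [-3, -2, 90], "twist": 0},
  {"dp": [-3, -2, 92], "twist": 0},
  {"dp": [-3, -2, 92], "twist": 0},
])

```text
time_s: 13.2
tool_pos: [662.1, 249.6, 34.9]
ee_rot: [[0.005, 1.0, 0.008], [1.0, -0.005, -0.006], [-0.005, 0.008, -1.0]]
force: [-0.7, -0.8, 0.5]
width: 0.875
```

Emit:
send_rows([
  {"dp": [0, 0, 0], "twist": 0},
  {"dp": [0, 0, 0], "twist": 0},
  {"dp": [0, 0, 0], "twist": 0},
  {"dp": [0, 0, 0], "twist": 0},
  {"dp": [0, 0, 0], "twist": 0},
  {"dp": [0, 0, 0], "twist": 0},
], claw=-1)

```text
time_s: 13.7
tool_pos: [663.7, 250.1, 37.7]
ee_rot: [[0.005, 1.0, 0.012], [1.0, -0.005, -0.004], [-0.004, 0.012, -1.0]]
force: [0.5, -0.5, 7.6]
width: 0.656
```

Emit:
send_rows([
  {"dp": [0, 0, -25], "twist": 0},
  {"dp": [0, 0, -60], "twist": 0},
  {"dp": [0, 0, -100], "twist": 0},
  {"dp": [0, 0, -140], "twist": 0},
  {"dp": [0, 0, -150], "twist": 0},
])

```text
time_s: 14.12
tool_pos: [664.8, 251.2, 197.2]
ee_rot: [[0.005, 1.0, 0.024], [1.0, -0.005, 0.001], [0.001, 0.024, -1.0]]
force: [0.8, -0.4, 1.8]
width: 0.654
```

Run:
```python
from h import *
goal(511,-462,190)
```

```text
t 14.1 tcp [664.8 251.2 197.2] psi -0.3 w 0.654 F [ 0.8 -0.4  1.8] q7 -15
 dp [-714.  -150.     3.1] twist -0.3
```

Emit:
send_rows([
  {"dp": [0, 0, 0], "twist": 0},
  {"dp": [-38, -8, 0], "twist": 0},
  {"dp": [-76, -16, 0], "twist": 0},
  {"dp": [-114, -24, 0], "twist": 0},
  {"dp": [-152, -32, 0], "twist": 0},
  {"dp": [-190, -40, 0], "twist": 0},
  {"dp": [-228, -48, 0], "twist": 0},
  {"dp": [-266, -56, 0], "twist": 0},
  {"dp": [-304, -64, 0], "twist": 0},
  {"dp": [-342, -72, 0], "twist": 0},
])

```text
time_s: 14.95
tool_pos: [589.9, -92.0, 194.7]
ee_rot: [[0.005, 1.0, 0.023], [1.0, -0.005, 0.001], [0.001, 0.023, -1.0]]
force: [1.1, 0.7, 1.0]
width: 0.657
```

Emit:
send_rows([
  {"dp": [-38, -8, 0], "twist": 0},
  {"dp": [-76, -16, 0], "twist": 0},
  {"dp": [-114, -24, 0], "twist": 0},
  {"dp": [-152, -32, 0], "twist": 0},
  {"dp": [-190, -40, 0], "twist": 0},
  {"dp": [-228, -48, 0], "twist": 0},
  {"dp": [-266, -56, 0], "twist": 0},
  {"dp": [-304, -64, 0], "twist": 0},
  {"dp": [-342, -72, 0], "twist": 0},
  {"dp": [-360, -77, 0], "twist": 0},
])

```text
time_s: 15.78
tool_pos: [507.3, -456.8, 191.5]
ee_rot: [[0.011, 1.0, 0.021], [1.0, -0.011, -0.001], [-0.001, 0.021, -1.0]]
force: [-0.6, -0.7, -0.7]
width: 0.659
```

Run:
```python
from h import *
goal(511,-462,108);print(np.round(status.sense()['ee_rot'],3))
```

```text
t 15.8 tcp [ 507.3 -456.8  191.5] psi -0.6 w 0.659 F [-0.6 -0.7 -0.7] q7 52
 dp [-5.1  2.1 83.5] twist -0.6
[[ 0.011  1.     0.021]
 [ 1.    -0.011 -0.001]
 [-0.001  0.021 -1.   ]]
```

Emit:
send_rows([
  {"dp": [-5, 2, 25], "twist": 0},
  {"dp": [-5, 2, 50], "twist": 0},
  {"dp": [-5, 2, 75], "twist": 0},
  {"dp": [-5, 2, 83], "twist": 0},
  {"dp": [-5, 2, 83], "twist": 0},
])

```text
time_s: 16.2
tool_pos: [509.7, -460.2, 105.1]
ee_rot: [[0.011, 1.0, 0.017], [1.0, -0.011, 0.003], [0.003, 0.016, -1.0]]
force: [-0.2, 0.4, -0.6]
width: 0.659
```

Emit:
send_rows([
  {"dp": [0, 0, 0], "twist": 0},
  {"dp": [0, 0, 0], "twist": 0},
  {"dp": [0, 0, 0], "twist": 0},
  {"dp": [0, 0, -40], "twist": 0},
  {"dp": [0, 0, -80], "twist": 0},
  {"dp": [0, 0, -80], "twist": 0},
  {"dp": [0, 0, -80], "twist": 0},
  {"dp": [0, 0, -80], "twist": 0},
], claw=0.75)

```text
time_s: 16.87
tool_pos: [508.8, -460.8, 186.5]
ee_rot: [[0.011, 1.0, 0.019], [1.0, -0.011, 0.001], [0.002, 0.019, -1.0]]
force: [1.3, 1.1, -1.0]
width: 0.881
```

Run:
```python
from h import *
save('top','t4');save('side','s4')
locate('empty_a',[(562,298)],29,62)
locate('green_tub',[(472,291.6)],29,75)
goal(562,298,190);print(np.round(status.sense()['ee_rot'],3))
```

```text
empty_a (562, 298) -> top[543. 312.] iou0.94 side[540. 312.] iou0.92 mean [541.5 311.9]
green_tub (472, 291.6) -> top[472. 292.] iou0.92 side[475. 298.] iou0.58 mean [473.6 294.8]
t 17.2 tcp [ 508.2 -460.1  184.2] psi -0.6 w 0.876 F [0.2 0.2 0.2] q7 53
 dp [758.6  45.7  -2.2] twist -0.6
[[ 0.011  1.     0.015]
 [ 1.    -0.011  0.004]
 [ 0.004  0.015 -1.   ]]
```

View pics/s4.png

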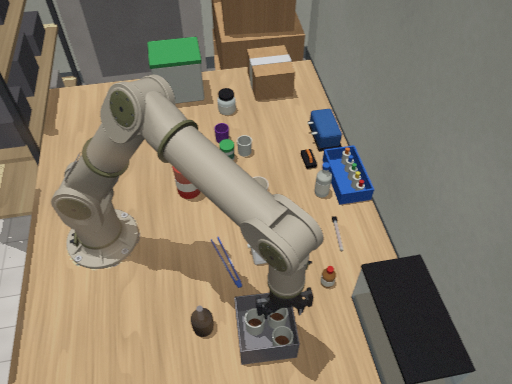

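The side view shows three tubs standing in the caddy at px (255,318), (278,318) and (282,338). The last empty has been knocked to (541.5,312), about 14 mm from the green tub. I'll grasp it with the jaws across that gap (ψ = -74°).

Emit:
send_rows([
  {"dp": [30, 1, 0], "twist": 0},
  {"dp": [70, 2, 0], "twist": 0},
  {"dp": [110, 3, 0], "twist": 0},
  {"dp": [150, 5, 0], "twist": 0},
  {"dp": [190, 6, 0], "twist": 0},
  {"dp": [230, 7, 0], "twist": 0},
  {"dp": [270, 9, 0], "twist": 0},
  {"dp": [310, 10, 0], "twist": 0},
  {"dp": [350, 11, 0], "twist": 0},
  {"dp": [390, 12, 0], "twist": 0},
])

```text
time_s: 18.0
tool_pos: [523.9, -68.3, 185.8]
ee_rot: [[0.011, 1.0, 0.015], [1.0, -0.011, 0.004], [0.004, 0.015, -1.0]]
force: [0.5, 1.0, 0.1]
width: 0.873
```

Emit:
send_rows([
  {"dp": [39, 1, 0], "twist": 7},
  {"dp": [78, 2, 0], "twist": 14},
  {"dp": [117, 3, 0], "twist": 21},
  {"dp": [156, 5, 0], "twist": 28},
  {"dp": [195, 6, 0], "twist": 35},
  {"dp": [234, 8, 0], "twist": 42},
  {"dp": [273, 9, 0], "twist": 49},
  {"dp": [312, 10, 0], "twist": 56},
  {"dp": [345, 11, 0], "twist": 63},
  {"dp": [370, 12, 0], "twist": 70},
])

```text
time_s: 18.83
tool_pos: [538.5, 306.2, 186.6]
ee_rot: [[0.931, 0.365, 0.014], [0.365, -0.931, 0.005], [0.015, 0.001, -1.0]]
force: [-0.0, -0.7, -0.1]
width: 0.877
```

Run:
```python
from h import *
goal(541.5,311.9,35,-74)
```

```text
t 18.8 tcp [538.5 306.2 186.6] psi -68.6 w 0.877 F [-0.  -0.7 -0.1] q7 -92
 dp [  2.6  -4.4 151.7] twist 5.4
```

Emit:
send_rows([
  {"dp": [3, -4, 10], "twist": 5},
  {"dp": [3, -4, 40], "twist": 5},
  {"dp": [3, -4, 75], "twist": 5},
  {"dp": [3, -4, 105], "twist": 5},
  {"dp": [3, -4, 130], "twist": 5},
  {"dp": [3, -4, 147], "twist": 5},
  {"dp": [3, -4, 152], "twist": 5},
  {"dp": [3, -4, 152], "twist": 5},
])

```text
time_s: 19.5
tool_pos: [540.9, 311.0, 32.9]
ee_rot: [[0.959, 0.282, 0.011], [0.282, -0.959, 0.002], [0.012, 0.001, -1.0]]
force: [0.0, 0.3, 1.4]
width: 0.87
```

Emit:
send_rows([
  {"dp": [0, 0, 0], "twist": 0},
  {"dp": [0, 0, 0], "twist": 0},
  {"dp": [0, 0, 0], "twist": 0},
  {"dp": [0, 0, 0], "twist": 0},
  {"dp": [0, 0, 0], "twist": 0},
  {"dp": [0, 0, 0], "twist": 0},
], claw=-1)

```text
time_s: 20.0
tool_pos: [541.9, 311.5, 34.4]
ee_rot: [[0.959, 0.282, 0.014], [0.282, -0.959, 0.004], [0.014, 0.0, -1.0]]
force: [-0.6, 0.1, 5.7]
width: 0.658
```

Emit:
send_rows([
  {"dp": [0, 0, -25], "twist": 0},
  {"dp": [0, 0, -60], "twist": 0},
  {"dp": [0, 0, -100], "twist": 0},
  {"dp": [0, 0, -140], "twist": 0},
  {"dp": [0, 0, -150], "twist": 0},
  {"dp": [0, 0, -150], "twist": 0},
])

```text
time_s: 20.5
tool_pos: [541.9, 311.8, 189.4]
ee_rot: [[0.959, 0.282, 0.02], [0.282, -0.959, 0.009], [0.022, -0.003, -1.0]]
force: [0.3, -0.7, -0.7]
width: 0.661
```

Run:
```python
from h import *
goal(440,-461,190,-74);print(np.round(status.sense()['ee_rot'],3))
```

```text
t 20.5 tcp [541.9 311.8 189.4] psi -73.6 w 0.661 F [ 0.3 -0.7 -0.7] q7 -97
 dp [-315.7  712.6   -9.3] twist 0.4
[[ 0.959  0.282  0.02 ]
 [ 0.282 -0.959  0.009]
 [ 0.022 -0.003 -1.   ]]
```

Emit:
send_rows([
  {"dp": [-12, 28, 0], "twist": 0},
  {"dp": [-28, 64, -1], "twist": 0},
  {"dp": [-44, 100, -1], "twist": 0},
  {"dp": [-60, 136, -2], "twist": 0},
  {"dp": [-76, 172, -2], "twist": 0},
  {"dp": [-92, 208, -3], "twist": 0},
  {"dp": [-108, 244, -3], "twist": 0},
  {"dp": [-124, 280, -4], "twist": 0},
  {"dp": [-140, 316, -4], "twist": 0},
  {"dp": [-156, 352, -5], "twist": 0},
])

```text
time_s: 21.33
tool_pos: [490.1, -71.4, 189.0]
ee_rot: [[0.959, 0.283, 0.019], [0.282, -0.959, 0.009], [0.02, -0.004, -1.0]]
force: [1.7, 0.1, -0.4]
width: 0.658
```

Emit:
send_rows([
  {"dp": [-16, 36, 0], "twist": 0},
  {"dp": [-32, 72, -1], "twist": 0},
  {"dp": [-48, 108, -1], "twist": 0},
  {"dp": [-64, 144, -2], "twist": 0},
  {"dp": [-80, 180, -2], "twist": 0},
  {"dp": [-96, 216, -3], "twist": 0},
  {"dp": [-112, 252, -3], "twist": 0},
  {"dp": [-128, 288, -4], "twist": 0},
  {"dp": [-142, 320, -4], "twist": 0},
  {"dp": [-152, 343, -4], "twist": 0},
])

```text
time_s: 22.17
tool_pos: [439.0, -446.4, 187.1]
ee_rot: [[0.96, 0.28, 0.016], [0.28, -0.96, 0.009], [0.018, -0.004, -1.0]]
force: [1.2, -0.1, -1.3]
width: 0.667
```

Run:
```python
from h import *
goal(440,-461,106,-74);print(np.round(status.sense()['ee_rot'],3))
```

```text
t 22.2 tcp [ 439.  -446.4  187.1] psi -73.7 w 0.667 F [ 1.2 -0.1 -1.3] q7 -13
 dp [-4.6 14.7 80.9] twist 0.3
[[ 0.96   0.28   0.016]
 [ 0.28  -0.96   0.009]
 [ 0.018 -0.004 -1.   ]]
```

Emit:
send_rows([
  {"dp": [-5, 15, 0], "twist": 0},
  {"dp": [-5, 15, 20], "twist": 0},
  {"dp": [-5, 15, 50], "twist": 0},
  {"dp": [-5, 15, 75], "twist": 0},
  {"dp": [-5, 15, 80], "twist": 0},
  {"dp": [-5, 15, 80], "twist": 0},
])

```text
time_s: 22.67
tool_pos: [438.6, -459.8, 104.1]
ee_rot: [[0.96, 0.28, 0.012], [0.28, -0.96, 0.013], [0.015, -0.009, -1.0]]
force: [-0.8, 0.4, -0.3]
width: 0.663
```

Emit:
send_rows([
  {"dp": [0, 0, 0], "twist": 0},
  {"dp": [0, 0, 0], "twist": 0},
  {"dp": [0, 0, 0], "twist": 0},
  {"dp": [0, 0, -40], "twist": 0},
  {"dp": [0, 0, -80], "twist": 0},
  {"dp": [0, 0, -90], "twist": 0},
  {"dp": [0, 0, -90], "twist": 0},
], claw=0.75)

```text
time_s: 23.25
tool_pos: [438.5, -463.5, 200.1]
ee_rot: [[0.96, 0.279, 0.019], [0.279, -0.96, 0.006], [0.02, -0.001, -1.0]]
force: [-0.7, -0.6, 0.1]
width: 0.877
```

Run:
```python
from h import *
goal(472,291.8,195,-90);print(np.round(status.sense()['ee_rot'],3))
```

```text
t 23.2 tcp [ 438.5 -463.5  200.1] psi -73.8 w 0.877 F [-0.7 -0.6  0.1] q7 -12
 dp [ 243.1 -715.9   10.5] twist 16.2
[[ 0.96   0.279  0.019]
 [ 0.279 -0.96   0.006]
 [ 0.02  -0.001 -1.   ]]
```

Emit:
send_rows([
  {"dp": [10, -30, 0], "twist": 0},
  {"dp": [23, -67, 0], "twist": 0},
  {"dp": [36, -105, 0], "twist": 0},
  {"dp": [49, -143, 0], "twist": 0},
  {"dp": [61, -181, 0], "twist": 0},
  {"dp": [74, -219, 0], "twist": 0},
  {"dp": [87, -257, 0], "twist": 0},
  {"dp": [100, -295, 0], "twist": 0},
  {"dp": [113, -333, 0], "twist": 0},
  {"dp": [126, -371, 0], "twist": 0},
])

```text
time_s: 24.08
tool_pos: [455.5, -70.2, 203.4]
ee_rot: [[0.96, 0.279, 0.021], [0.279, -0.96, 0.008], [0.022, -0.001, -1.0]]
force: [1.4, 0.1, -0.3]
width: 0.876
```

Emit:
send_rows([
  {"dp": [13, -38, 0], "twist": -7},
  {"dp": [26, -76, 0], "twist": -14},
  {"dp": [39, -114, 0], "twist": -21},
  {"dp": [52, -152, 0], "twist": -28},
  {"dp": [65, -190, 0], "twist": -35},
  {"dp": [77, -228, 0], "twist": -42},
  {"dp": [90, -266, 0], "twist": -49},
  {"dp": [103, -300, 0], "twist": -56},
  {"dp": [110, -325, 0], "twist": -63},
  {"dp": [114, -335, 0], "twist": -70},
])

```text
time_s: 24.92
tool_pos: [469.9, 288.6, 206.2]
ee_rot: [[0.054, 0.998, 0.021], [0.999, -0.054, 0.009], [0.01, 0.02, -1.0]]
force: [-1.2, -0.2, -0.2]
width: 0.874
```

Run:
```python
from h import *
goal(472,291.8,110);print(np.round(status.sense()['ee_rot'],3))
save('top','t5');tips('top','green_tub')
```

```text
t 24.9 tcp [469.9 288.6 206.2] psi -3.1 w 0.874 F [-1.2 -0.2 -0.2] q7 -33
 dp [ 2.3  0.  96.2] twist -3.1
[[ 0.054  0.998  0.021]
 [ 0.999 -0.054  0.009]
 [ 0.01   0.02  -1.   ]]
top green_tub 0.62 [782.  57.  -2.] px [262. 123.]
top green_tub 0.43 [ 448. -399.    6.] px [409. 226.]
```

Emit:
send_rows([
  {"dp": [2, 0, 10], "twist": -3},
  {"dp": [2, 0, 45], "twist": -3},
  {"dp": [2, 0, 80], "twist": -3},
  {"dp": [2, -1, 110], "twist": -3},
  {"dp": [2, -1, 140], "twist": -3},
  {"dp": [2, -1.5, 160], "twist": -3},
  {"dp": [2, -1.5, 170], "twist": -3},
  {"dp": [2, -1.5, 171], "twist": -3},
  {"dp": [2, -1.5, 171], "twist": -3},
])

```text
time_s: 25.77
tool_pos: [473.4, 288.5, 35.8]
ee_rot: [[0.01, 1.0, 0.021], [1.0, -0.01, 0.008], [0.008, 0.021, -1.0]]
force: [0.2, 1.2, 0.1]
width: 0.876
```

Emit:
send_rows([
  {"dp": [0, 0, 0], "twist": 0},
  {"dp": [0, 0, 0], "twist": 0},
  {"dp": [0, 0, 0], "twist": 0},
  {"dp": [0, 0, 0], "twist": 0},
  {"dp": [0, 0, 0], "twist": 0},
  {"dp": [0, 0, 0], "twist": 0},
], claw=-1)

```text
time_s: 26.27
tool_pos: [474.8, 289.0, 38.3]
ee_rot: [[0.011, 1.0, 0.024], [1.0, -0.011, 0.01], [0.01, 0.024, -1.0]]
force: [-1.9, -2.3, 6.4]
width: 0.663
```

Emit:
send_rows([
  {"dp": [0, 0, -20], "twist": 0},
  {"dp": [0, 0, -50], "twist": 0},
  {"dp": [0, 0, -85], "twist": 0},
  {"dp": [0, 0, -120], "twist": 0},
  {"dp": [0, 0, -145], "twist": 0},
  {"dp": [0, 0, -155], "twist": 0},
  {"dp": [0, 0, -155], "twist": 0},
])

```text
time_s: 26.85
tool_pos: [472.8, 288.3, 197.3]
ee_rot: [[0.012, 0.999, 0.029], [1.0, -0.012, 0.015], [0.015, 0.029, -0.999]]
force: [0.4, -0.1, -1.6]
width: 0.664
```

Run:
```python
from h import *
goal(547.5,-32,190);print(np.round(status.sense()['ee_rot'],3))
```

```text
t 26.9 tcp [472.8 288.3 197.3] psi -0.7 w 0.664 F [ 0.4 -0.1 -1.6] q7 -31
 dp [-319.5   78.4    4.7] twist -0.7
[[ 0.012  0.999  0.029]
 [ 1.    -0.012  0.015]
 [ 0.015  0.029 -0.999]]
```

Emit:
send_rows([
  {"dp": [-25, 6, 0], "twist": 0},
  {"dp": [-60, 14, 0], "twist": 0},
  {"dp": [-98, 23, 1], "twist": 0},
  {"dp": [-136, 33, 1], "twist": 0},
  {"dp": [-174, 42, 2], "twist": 0},
  {"dp": [-212, 51, 3], "twist": 0},
  {"dp": [-250, 60, 4], "twist": 0},
  {"dp": [-285, 69, 5], "twist": 0},
  {"dp": [-310, 75, 5], "twist": 0},
  {"dp": [-320, 77, 5], "twist": 0},
])

```text
time_s: 27.68
tool_pos: [545.5, -38.0, 188.2]
ee_rot: [[0.018, 0.999, 0.028], [1.0, -0.019, 0.012], [0.013, 0.028, -1.0]]
force: [-1.0, 0.4, -0.1]
width: 0.663
```

Emit:
send_rows([
  {"dp": [0, 0, 0], "twist": 0},
  {"dp": [0, 0, 0], "twist": 0},
  {"dp": [0, 0, 0], "twist": 0},
])

```text
time_s: 27.93
tool_pos: [545.0, -36.4, 187.3]
ee_rot: [[0.017, 1.0, 0.026], [1.0, -0.017, 0.013], [0.013, 0.026, -1.0]]
force: [-0.2, 0.1, -1.5]
width: 0.664
```

Run:
```python
from h import *
a=save('top','t6');save('side','s6')
goal(547.5,-35,38.5);print(np.round(status.sense()['ee_rot'],3))
for c in('top','side'):
  for l in('coaster','drawer_box'): tips(c,l)
```

```text
t 28.0 tcp [545.3 -35.8 187.8] psi -0.9 w 0.667 F [ 0.3  1.  -1.8] q7 8
 dp [ -1.2  -1.8 149.3] twist -0.9
[[ 0.015  1.     0.027]
 [ 1.    -0.016  0.013]
 [ 0.013  0.027 -1.   ]]
top coaster 0.91 [549.  69.  -1.] px [258. 194.]
top coaster 0.47 [346. 327.  -1.] px [174. 259.]
top drawer_box 0.6 [ 534. -145.    5.] px [327. 199.]
side drawer_box 0.97 [ 534. -143.    1.] px [266. 248.]
side drawer_box 0.68 [ 788. -136.    1.] px [339. 235.]
```

Emit:
send_rows([
  {"dp": [-1, -1, 20], "twist": 0},
  {"dp": [-1, -1, 50], "twist": 0},
  {"dp": [-1, -1, 80], "twist": 0},
  {"dp": [-1, -1, 105], "twist": 0},
  {"dp": [-1, -1.5, 125], "twist": 0},
  {"dp": [-1, -1.5, 138], "twist": 0},
  {"dp": [-1, -1.5, 144], "twist": 0},
  {"dp": [-1, -1.5, 147], "twist": 0},
  {"dp": [-1, -1.5, 149], "twist": 0},
  {"dp": [-1, -1.5, 149], "twist": 0},
])

```text
time_s: 29.07
tool_pos: [548.7, -35.9, 39.9]
ee_rot: [[0.016, 0.999, 0.029], [1.0, -0.017, 0.013], [0.013, 0.029, -0.999]]
force: [0.7, 0.4, -1.0]
width: 0.663
```

Run:
```python
from h import *
goal(547.5,-35,38.5)
```

```text
t 29.1 tcp [548.7 -35.9  39.9] psi -1.0 w 0.663 F [ 0.7  0.4 -1. ] q7 14
 dp [ 0.9 -1.3  1.4] twist -1.0
```

Emit:
send_rows([
  {"dp": [0, 0, 1], "twist": 0},
  {"dp": [0, 0, 2], "twist": 0},
  {"dp": [0, 0, 2], "twist": 0},
])

```text
time_s: 29.32
tool_pos: [549.5, -35.8, 38.6]
ee_rot: [[0.016, 0.999, 0.031], [1.0, -0.017, 0.013], [0.013, 0.031, -0.999]]
force: [0.7, -0.1, 0.5]
width: 0.664
```

Emit:
send_rows([
  {"dp": [0, 0, 0], "twist": 0},
  {"dp": [0, 0, 0], "twist": 0},
  {"dp": [0, 0, 0], "twist": 0},
  {"dp": [0, 0, 0], "twist": 0},
  {"dp": [0, 0, -20], "twist": 0},
  {"dp": [0, 0, -50], "twist": 0},
  {"dp": [0, 0, -90], "twist": 0},
  {"dp": [0, 0, -130], "twist": 0},
  {"dp": [0, 0, -150], "twist": 0},
  {"dp": [0, 0, -150], "twist": 0},
], claw=0.8)

```text
time_s: 30.15
tool_pos: [547.6, -38.4, 194.2]
ee_rot: [[0.017, 0.999, 0.04], [1.0, -0.017, 0.014], [0.015, 0.039, -0.999]]
force: [0.9, -0.2, 0.8]
width: 0.9
```

Run:
```python
from h import *
goal(431.6,128.2,190);print(np.round(status.sense()['ee_rot'],3), np.round(status.sense()['q']))
```

```text
t 30.1 tcp [547.6 -38.4 194.2] psi -1.0 w 0.9 F [ 0.9 -0.2  0.8] q7 8
 dp [ 164.6 -118.9    1.9] twist -1.0
[[ 0.017  0.999  0.04 ]
 [ 1.    -0.017  0.014]
 [ 0.015  0.039 -0.999]] [-30.  14.  37.  97. -10.  70.   8.]
```

Emit:
send_rows([
  {"dp": [22, -16, 0], "twist": -1},
  {"dp": [50, -36, 0], "twist": -1},
  {"dp": [80, -58, 0], "twist": -1},
  {"dp": [110, -80, 0], "twist": -1},
  {"dp": [135, -98, 0], "twist": -1},
  {"dp": [155, -112, 0], "twist": -1},
  {"dp": [164, -119, 0], "twist": -1},
  {"dp": [164, -119, 0], "twist": -1},
  {"dp": [164, -119, 0], "twist": -1},
])

```text
time_s: 30.9
tool_pos: [431.1, 127.8, 191.6]
ee_rot: [[-0.002, 0.999, 0.039], [1.0, 0.002, 0.014], [0.014, 0.039, -0.999]]
force: [-0.3, 0.9, -0.4]
width: 0.9
```

Run:
```python
from h import *
goal(431.6,128.2,50);print(np.round(status.sense()['ee_rot'],3), np.round(status.sense()['q']))
```

```text
t 30.9 tcp [431.1 127.8 191.6] psi 0.1 w 0.9 F [-0.3  0.9 -0.4] q7 -21
 dp [ -1.5  -5.  141.5] twist 0.1
[[-0.002  0.999  0.039]
 [ 1.     0.002  0.014]
 [ 0.014  0.039 -0.999]] [-48.  -1.  27. 111.   1.  68. -21.]
```

Emit:
send_rows([
  {"dp": [0, -1, 20], "twist": 0},
  {"dp": [-1, -2, 50], "twist": 0},
  {"dp": [-1, -3, 80], "twist": 0},
  {"dp": [-1, -4, 105], "twist": 0},
  {"dp": [-1.5, -5, 125], "twist": 0},
  {"dp": [-1.5, -5, 137], "twist": 0},
  {"dp": [-1.5, -5, 141], "twist": 0},
  {"dp": [-1.5, -5, 141], "twist": 0},
  {"dp": [-1.5, -5, 141], "twist": 0},
], claw=1)

```text
time_s: 31.65
tool_pos: [432.4, 127.5, 51.0]
ee_rot: [[-0.001, 0.999, 0.04], [1.0, 0.0, 0.014], [0.014, 0.04, -0.999]]
force: [-0.7, -0.1, 1.3]
width: 1.003
```

Emit:
send_rows([
  {"dp": [0, 0, 0], "twist": 0},
  {"dp": [0, 0, 0], "twist": 0},
  {"dp": [0, 0, 0], "twist": 0},
  {"dp": [0, 0, 0], "twist": 0},
  {"dp": [0, 0, 0], "twist": 0},
  {"dp": [0, 0, 0], "twist": 0},
  {"dp": [0, 0, 0], "twist": 0},
], claw=-1)

```text
time_s: 32.23
tool_pos: [433.0, 127.7, 52.6]
ee_rot: [[-0.001, 0.999, 0.041], [1.0, 0.0, 0.015], [0.015, 0.041, -0.999]]
force: [-3.3, -2.3, 14.5]
width: 0.741
```

Emit:
send_rows([
  {"dp": [0, 0, -15], "twist": 0},
  {"dp": [0, 0, -40], "twist": 0},
  {"dp": [0, 0, -70], "twist": 0},
  {"dp": [0, 0, -100], "twist": 0},
  {"dp": [0, 0, -120], "twist": 0},
  {"dp": [0, 0, -130], "twist": 0},
  {"dp": [0, 0, -130], "twist": 0},
  {"dp": [0, 0, -130], "twist": 0},
])

```text
time_s: 32.9
tool_pos: [427.5, 125.8, 182.2]
ee_rot: [[-0.001, 0.999, 0.041], [1.0, 0.0, 0.016], [0.016, 0.041, -0.999]]
force: [-0.1, 0.2, -3.2]
width: 0.739
```

Run:
```python
from h import *
goal(548,164,180);print(np.round(status.sense()['ee_rot'],3), np.round(status.sense()['q']))
```

```text
t 32.9 tcp [427.5 125.8 182.2] psi 0.0 w 0.739 F [-0.1  0.2 -3.2] q7 -21
 dp [ 38.1 120.3   7.7] twist 0.0
[[-0.001  0.999  0.041]
 [ 1.     0.     0.016]
 [ 0.016  0.041 -0.999]] [-48.  -1.  28. 112.   1.  66. -21.]
```

Emit:
send_rows([
  {"dp": [7, 22, 1], "twist": 0},
  {"dp": [16, 52, 3], "twist": 0},
  {"dp": [26, 82, 5], "twist": 0},
  {"dp": [34, 107, 7], "twist": 0},
  {"dp": [38, 118, 8], "twist": 0},
  {"dp": [38, 120, 8], "twist": 0},
  {"dp": [38, 120, 8], "twist": 0},
  {"dp": [38, 120, 8], "twist": 0},
])

```text
time_s: 33.57
tool_pos: [546.6, 163.1, 178.2]
ee_rot: [[-0.0, 0.999, 0.039], [1.0, -0.0, 0.014], [0.014, 0.039, -0.999]]
force: [-0.4, -0.9, -1.1]
width: 0.737
```

Run:
```python
from h import *
a=save('top','t7');save('side','s7')
locate('green_tub',[(548,-32)],29,75)
goal(548,164,53.5)
```

```text
green_tub (548, -32) -> top[554. -34.] iou0.86 side[552. -34.] iou0.76 mean [553.1 -33.9]
t 33.8 tcp [547.1 163.7 179.9] psi 0.0 w 0.738 F [ 0.1 -0.  -1.5] q7 -12
 dp [ -1.8  -4.2 126.3] twist 0.0
```

View pics/s7.png

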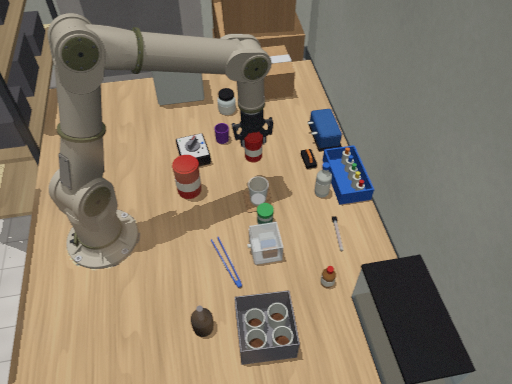

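The side view shows four tubs in the caddy, the green tub between the cup and the box at px (265,213), and the canister held at (253,150). I'll check the cup centre in one crop before placing.

Run:
```python
from h import *
a=np.hstack([cv2.imread('pics/t2.png')[170:225,235:295],cv2.imread('pics/t7.png')[170:225,260:320]])
x=cv2.resize(a,None,fx=6.5,fy=6.5,interpolation=cv2.INTER_NEAREST)
for i in range(0,120,10): cv2.line(x,(int(i*6.5),0),(int(i*6.5),6),(255,255,255),1)
for i in range(0,55,10): cv2.line(x,(0,int(i*6.5)),(6,int(i*6.5)),(255,255,255),1)
cv2.imwrite('pics/c3.png',x)
for p in [(548,66)]:
  print('rim px',[px('top',[p[0]+dx,p[1]+dy,93]).round(1).tolist() for dx,dy in((36,0),(-36,0),(0,36),(0,-36))])
  print('coaster px',[px('top',[p[0]+dx,p[1]+dy,5]).round(1).tolist() for dx,dy in((47.5,0),(-47.5,0),(0,47.5),(0,-47.5))])
print('tub rim',[px('top',[552+dx,-34+dy,75]).round(1).tolist() for dx,dy in((29,0),(-29,0),(0,29),(0,-29))])
```

```text
rim px [[259.9, 176.7], [259.9, 200.6], [247.7, 188.6], [272.1, 188.7]]
coaster px [[259.4, 179.1], [259.4, 209.0], [244.2, 193.9], [274.6, 194.0]]
tub rim [[293.1, 179.1], [293.3, 198.1], [283.5, 188.5], [302.9, 188.6]]
```

View pics/c3.png

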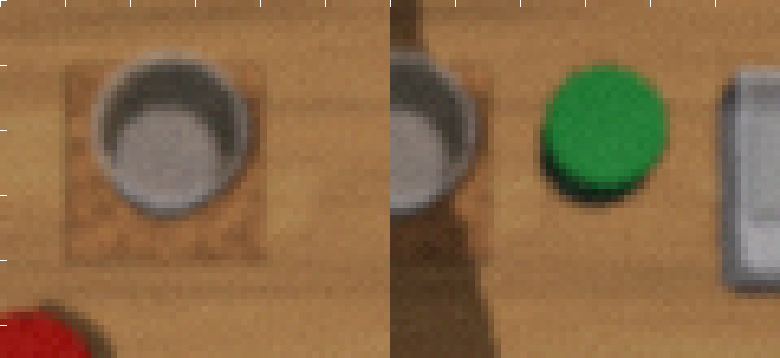

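Emit:
send_rows([
  {"dp": [-1, -2, 25], "twist": 0},
  {"dp": [-2, -3, 55], "twist": 0},
  {"dp": [-2, -5, 85], "twist": 0},
  {"dp": [-3, -6, 108], "twist": 0},
  {"dp": [-3, -6, 118], "twist": 0},
  {"dp": [-3, -6, 123], "twist": 0},
  {"dp": [-3, -6, 126], "twist": 0},
  {"dp": [-3, -6, 127], "twist": 0},
  {"dp": [-3, -6, 127], "twist": 0},
])

```text
time_s: 34.52
tool_pos: [547.2, 163.1, 54.0]
ee_rot: [[-0.001, 0.999, 0.043], [1.0, 0.0, 0.017], [0.017, 0.043, -0.999]]
force: [0.1, -0.2, -2.3]
width: 0.737
```

Run:
```python
from h import *
goal(546,162.5,52);print(np.round(status.sense()['ee_rot'],3))
```

```text
t 34.5 tcp [547.2 163.1  54. ] psi 0.0 w 0.737 F [ 0.1 -0.2 -2.3] q7 -9
 dp [-0.6 -1.3  1.9] twist 0.0
[[-0.001  0.999  0.043]
 [ 1.     0.     0.017]
 [ 0.017  0.043 -0.999]]
```

Emit:
send_rows([
  {"dp": [-0.5, -1, 1], "twist": 0},
  {"dp": [-0.5, -1, 2], "twist": 0},
  {"dp": [-0.5, -1, 2.5], "twist": 0},
  {"dp": [-0.5, -1, 2.5], "twist": 0},
])

```text
time_s: 34.85
tool_pos: [547.2, 163.0, 53.0]
ee_rot: [[-0.001, 0.999, 0.045], [1.0, 0.0, 0.018], [0.018, 0.045, -0.999]]
force: [-2.0, -1.1, 7.0]
width: 0.742
```

Emit:
send_rows([
  {"dp": [0, 0, 0], "twist": 0},
  {"dp": [0, 0, 0], "twist": 0},
  {"dp": [0, 0, 0], "twist": 0},
  {"dp": [0, 0, 0], "twist": 0},
  {"dp": [0, 0, -20], "twist": 0},
  {"dp": [0, 0, -50], "twist": 0},
  {"dp": [0, 0, -90], "twist": 0},
  {"dp": [0, 0, -120], "twist": 0},
  {"dp": [0, 0, -130], "twist": 0},
  {"dp": [0, 0, -130], "twist": 0},
], claw=0.9)

```text
time_s: 35.68
tool_pos: [543.1, 161.1, 186.2]
ee_rot: [[-0.001, 0.999, 0.05], [1.0, -0.0, 0.021], [0.021, 0.05, -0.999]]
force: [-0.5, 0.2, -0.3]
width: 0.952
```

Run:
```python
from h import *
goal(399,-171.5,150,16.5);print(np.round(status.sense()['ee_rot'],3))
```

```text
t 35.7 tcp [543.1 161.1 186.2] psi -0.0 w 0.952 F [-0.5  0.2 -0.3] q7 -13
 dp [-333.1 -145.7   21.9] twist -16.5
[[-0.001  0.999  0.05 ]
 [ 1.    -0.     0.021]
 [ 0.021  0.05  -0.999]]
```

Emit:
send_rows([
  {"dp": [-35, -15, 0], "twist": -2},
  {"dp": [-72, -31, 0], "twist": -4},
  {"dp": [-109, -47, 0], "twist": -6},
  {"dp": [-146, -63, 0], "twist": -8},
  {"dp": [-183, -80, 0], "twist": -10},
  {"dp": [-220, -96, 0], "twist": -12},
  {"dp": [-257, -112, 0], "twist": -14},
  {"dp": [-294, -128, 10], "twist": -16},
  {"dp": [-325, -142, 35], "twist": -16.5},
  {"dp": [-333, -146, 70], "twist": -16.5},
], claw=0.1)

```text
time_s: 36.52
tool_pos: [399.9, -175.6, 102.5]
ee_rot: [[-0.279, 0.959, 0.055], [0.96, 0.278, 0.02], [0.004, 0.058, -0.998]]
force: [2.0, 2.0, -0.5]
width: 0.552
```

Run:
```python
from h import *
goal(398,-171.3,30,16.5);print(np.round(status.sense()['ee_rot'],3))
save('top','t8');save('side','s8')
locate('red_canister',[(547,163)],32,100)
for m in masks_of('side','tong')[:1]:
  v,u=np.nonzero(m['pixels']);print(len(u))
tips('side','tong');tips('top','tong')
```

```text
t 36.5 tcp [ 399.9 -175.6  102.5] psi 16.2 w 0.552 F [ 2.   2.  -0.5] q7 43
 dp [ 4.4 -4.9 72.4] twist -0.3
[[-0.279  0.959  0.055]
 [ 0.96   0.278  0.02 ]
 [ 0.004  0.058 -0.998]]
red_canister (547, 163) -> top[551. 165.] iou0.9 side[550. 168.] iou0.71 mean [550.8 166.5]
side tong 0.51 [ 396. -171.    3.] px [226. 262.]
top tong 0.63 [ 400. -167.   -2.] px [335. 242.]
top tong 0.51 [553. -35.   4.] px [291. 193.]
```

Emit:
send_rows([
  {"dp": [4, -5, 10], "twist": 0},
  {"dp": [4, -5, 35], "twist": 0},
  {"dp": [4, -6, 60], "twist": 0},
  {"dp": [4, -6, 80], "twist": 0},
  {"dp": [4, -6, 90], "twist": 0},
  {"dp": [4, -6, 95], "twist": 0},
  {"dp": [4, -6, 96], "twist": 0},
  {"dp": [4, -6, 96], "twist": 0},
  {"dp": [4, -6, 96], "twist": 0},
])

```text
time_s: 37.62
tool_pos: [401.6, -165.5, 8.1]
ee_rot: [[-0.287, 0.956, 0.054], [0.958, 0.286, 0.021], [0.005, 0.058, -0.998]]
force: [-0.6, 0.1, 0.2]
width: 0.548
```

Run:
```python
from h import *
goal(398,-171.3,4,16.5);print(np.round(status.sense()['ee_rot'],3))
a=save('top','t9');b=save('side','s9')
c=cv2.resize(b[215:300,190:270],None,fx=7,fy=7,interpolation=cv2.INTER_CUBIC);cv2.imwrite('pics/c4.png',c[:,:,::-1])
```

```text
t 37.6 tcp [ 401.6 -165.5    8.1] psi 16.7 w 0.548 F [-0.6  0.1  0.2] q7 54
 dp [-4.6 -5.4  3.7] twist 0.2
[[-0.287  0.956  0.054]
 [ 0.958  0.286  0.021]
 [ 0.005  0.058 -0.998]]
```

View pics/c4.png

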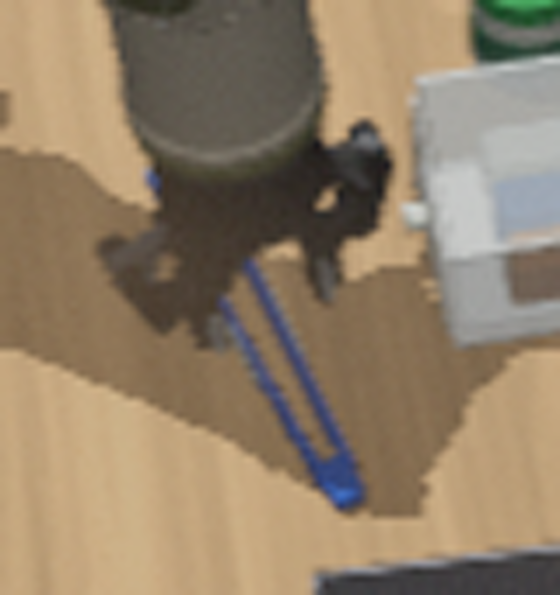

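Both fingers straddle the tong, near its middle. I'll shift about 6 mm and close.

Emit:
send_rows([
  {"dp": [-2.5, -3, 1], "twist": 0},
  {"dp": [-4.5, -5, 2.5], "twist": 0},
  {"dp": [-4.5, -5, 3], "twist": 0},
  {"dp": [-4.5, -5, 3], "twist": 0},
])

```text
time_s: 38.05
tool_pos: [397.9, -171.4, 4.6]
ee_rot: [[-0.286, 0.957, 0.054], [0.958, 0.285, 0.021], [0.005, 0.058, -0.998]]
force: [-0.2, 0.3, 0.4]
width: 0.548
```

Emit:
send_rows([
  {"dp": [0, 0, 0], "twist": 0},
  {"dp": [0, 0, 0], "twist": 0},
  {"dp": [0, 0, 0], "twist": 0},
  {"dp": [0, 0, 0], "twist": 0},
  {"dp": [0, 0, 0], "twist": 0},
  {"dp": [0, 0, 0], "twist": 0},
], claw=-1)

```text
time_s: 38.55
tool_pos: [397.8, -171.5, 4.9]
ee_rot: [[-0.286, 0.957, 0.054], [0.958, 0.285, 0.021], [0.005, 0.058, -0.998]]
force: [-3.8, 0.4, 7.7]
width: 0.257
```

Emit:
send_rows([
  {"dp": [0, 0, -10], "twist": 0},
  {"dp": [0, 0, -30], "twist": 0},
  {"dp": [0, 0, -55], "twist": 0},
  {"dp": [0, 0, -80], "twist": 0},
  {"dp": [0, 0, -100], "twist": 0},
  {"dp": [0, 0, -110], "twist": 0},
  {"dp": [0, 0, -110], "twist": 0},
  {"dp": [0, 0, -110], "twist": 0},
])

```text
time_s: 39.22
tool_pos: [392.1, -173.4, 114.4]
ee_rot: [[-0.287, 0.957, 0.054], [0.958, 0.286, 0.022], [0.006, 0.059, -0.998]]
force: [-0.1, 0.3, -1.0]
width: 0.254
```

Run:
```python
from h import *
goal(451,65,100,0);print(np.round(status.sense()['ee_rot'],3))
```

```text
t 39.2 tcp [ 392.1 -173.4  114.4] psi 16.6 w 0.254 F [-0.1  0.3 -1. ] q7 41
 dp [211.4 123.6  22.9] twist 16.6
[[-0.287  0.957  0.054]
 [ 0.958  0.286  0.022]
 [ 0.006  0.059 -0.998]]
```

Emit:
send_rows([
  {"dp": [20, 12, 1], "twist": 2},
  {"dp": [50, 29, 3], "twist": 4},
  {"dp": [83, 48, 5], "twist": 7},
  {"dp": [116, 68, 7], "twist": 10},
  {"dp": [149, 87, 9], "twist": 13},
  {"dp": [180, 105, 11], "twist": 16},
  {"dp": [202, 118, 13], "twist": 16.5},
  {"dp": [211, 123, 13], "twist": 16.5},
  {"dp": [211, 123, 13], "twist": 16.5},
  {"dp": [211, 123, 13], "twist": 16.5},
])

```text
time_s: 40.05
tool_pos: [449.1, 63.4, 108.4]
ee_rot: [[-0.004, 0.999, 0.052], [1.0, 0.003, 0.021], [0.021, 0.052, -0.998]]
force: [0.3, -0.3, -0.5]
width: 0.254
```

Run:
```python
from h import *
goal(451.5,65,6,0);print(np.round(status.sense()['ee_rot'],3))
```

```text
t 40.0 tcp [449.1  63.4 108.4] psi 0.2 w 0.254 F [ 0.3 -0.3 -0.5] q7 -8
 dp [ -0.6  -2.9 102.4] twist 0.2
[[-0.004  0.999  0.052]
 [ 1.     0.003  0.021]
 [ 0.021  0.052 -0.998]]
```

Emit:
send_rows([
  {"dp": [0, -1, 15], "twist": 0},
  {"dp": [0, -1, 40], "twist": 0},
  {"dp": [0, -2, 65], "twist": 0},
  {"dp": [-1, -3, 85], "twist": 0},
  {"dp": [-1, -3, 96], "twist": 0},
  {"dp": [-1, -3, 100], "twist": 0},
  {"dp": [-1, -3, 102], "twist": 0},
  {"dp": [-1, -3, 102.5], "twist": 0},
  {"dp": [-1, -3, 102.5], "twist": 0},
])

```text
time_s: 40.8
tool_pos: [452.0, 64.0, 6.6]
ee_rot: [[-0.003, 0.999, 0.053], [1.0, 0.002, 0.021], [0.021, 0.053, -0.998]]
force: [-0.1, 0.7, 0.4]
width: 0.253
```

Emit:
send_rows([
  {"dp": [0, 0, 0], "twist": 0},
  {"dp": [0, 0, 0], "twist": 0},
  {"dp": [0, 0, 0], "twist": 0},
  {"dp": [0, 0, 0], "twist": 0},
  {"dp": [0, 0, 0], "twist": 0},
], claw=0)

```text
time_s: 41.22
tool_pos: [451.9, 64.1, 6.7]
ee_rot: [[-0.003, 0.999, 0.053], [1.0, 0.002, 0.021], [0.021, 0.053, -0.998]]
force: [-2.0, 1.1, 1.9]
width: 0.5
```

Run:
```python
from h import *
goal(343.5,325.5,170,0);print(np.round(status.sense()['ee_rot'],3))
```

```text
t 41.2 tcp [451.9  64.1   6.7] psi 0.1 w 0.5 F [-2.   1.1  1.9] q7 0
 dp [ 265.1  -99.1 -163.2] twist 0.1
[[-0.003  0.999  0.053]
 [ 1.     0.002  0.021]
 [ 0.021  0.053 -0.998]]
```

Emit:
send_rows([
  {"dp": [0, 0, -10], "twist": 0},
  {"dp": [0, 0, -30], "twist": 0},
  {"dp": [0, 0, -60], "twist": 0},
  {"dp": [0, 0, -100], "twist": 0},
  {"dp": [0, 0, -140], "twist": 0},
  {"dp": [0, 0, -175], "twist": 0},
  {"dp": [40, 0, -190], "twist": 0},
  {"dp": [80, 0, -190], "twist": 0},
  {"dp": [120, 0, -190], "twist": 0},
  {"dp": [160, 0, -190], "twist": 0},
])

```text
time_s: 42.05
tool_pos: [441.5, 221.8, 201.6]
ee_rot: [[-0.002, 0.998, 0.055], [1.0, 0.001, 0.023], [0.023, 0.055, -0.998]]
force: [1.0, -0.3, -0.2]
width: 0.5
```

Emit:
send_rows([
  {"dp": [40, 0, 0], "twist": 0},
  {"dp": [80, 0, 0], "twist": 0},
  {"dp": [100, -5, 0], "twist": 0},
  {"dp": [105, -5, 0], "twist": 0},
  {"dp": [105, -5, 0], "twist": 0},
])

```text
time_s: 42.47
tool_pos: [435.6, 328.5, 204.1]
ee_rot: [[-0.005, 0.998, 0.056], [1.0, 0.004, 0.023], [0.023, 0.056, -0.998]]
force: [0.3, -1.4, 0.0]
width: 0.503
```

Run:
```python
from h import *
goal(343.5,325.5,170,0);print(np.round(status.sense()['ee_rot'],3))
a=save('top','t10');b=save('side','s10')
locate('green_tub',[(551,-34)],29,75)
locate('red_canister',[(550,166)],32,100)
locate('glass_cup',[(549,66)],36,93)
tips('top','tong');tips('side','tong')
c=np.hstack([cv2.resize(a[150:260,190:350],None,fx=5,fy=5,interpolation=cv2.INTER_CUBIC)]);cv2.imwrite('pics/c5.png',c[:,:,::-1])
```

```text
t 42.5 tcp [435.6 328.5 204.1] psi 0.2 w 0.503 F [ 0.3 -1.4  0. ] q7 -38
 dp [ -3.3 -93.9  28.8] twist 0.2
[[-0.005  0.998  0.056]
 [ 1.     0.004  0.023]
 [ 0.023  0.056 -0.998]]
green_tub (551, -34) -> top[554. -35.] iou0.91 side[553. -29.] iou0.78 mean [553.5 -31.8]
red_canister (550, 166) -> top[550. 164.] iou0.88 mean [550.3 163.8]
glass_cup (549, 66) -> top[549.  66.] iou0.74 side[548.  74.] iou0.79 mean [548.4  69.8]
top tong 0.63 [452.  66.  -2.] px [259. 225.]
side tong 0.51 [451.  67.   4.] px [232. 202.]
```

View pics/c5.png

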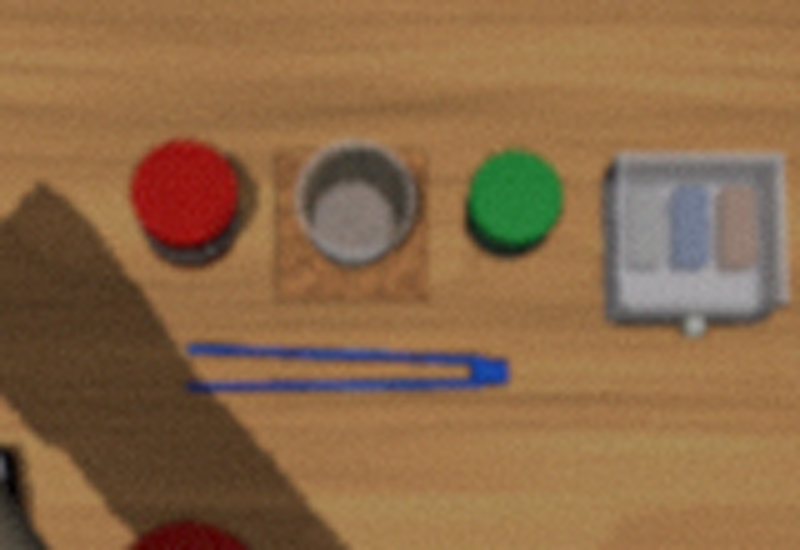

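The layout shows, in crop px: canister (185,193), cup (357,203), green tub (515,198), box to the right, and the tong level below from 187 to 508. I'll convert these to mm.

Run:
```python
from h import *
f=lambda X,Y,z: ray('top',190+X/5-.4,150+Y/5-.4,z)[:2].round(1)
for n,X,Y,z in [('can',185,193,100),('rim',357,203,93),('green',515,198,75),('coaster',352.5,223.5,5),('tong joined',508,370,7),('tong tips',187,369,7),('box left bottom',606,240,0),('box left top',614,240,80)]: print(n,f(X,Y,z))
a=read_camera('top')
r,g,b=[a[:,:,i].astype(int) for i in range(3)]
def cen(m,z):
    n,l,s,c=cv2.connectedComponentsWithStats(m.astype(np.uint8)); i=1+s[1:,4].argmax(); return ray('top',*c[i],z)[:2].round(1),s[i,4]
R=np.zeros(r.shape,bool);R[165:215,200:320]=1
print('red',cen(R&(r>120)&(g<50),100),'green',cen(R&(g>r+40)&(g>90),75))
tips('side','dial_grip');tips('top','dial_grip')
```

```text
can [547.7 164. ]
rim [543.3  62.8]
green [550.  -32.2]
coaster [547.   63.8]
tong joined [454.6 -32.3]
tong tips [455.  166.3]
box left bottom [537.7 -95.5]
box left top [523.7 -90.4]
red (array([548.5, 164.6]), np.int32(324)) green (array([550.9, -32.6]), np.int32(250))
side dial_grip 0.64 [344. 325.  73.] px [193. 142.]
side dial_grip 0.37 [ 513. -396.    7.] px [277. 320.]
```

The layout checks out: canister gap about 32 mm, green tub midway, and the tong about 55–57 mm in front of the cup's face. The dial comes next, with the jaws across its bar at ψ ≈ -33°.

Run:
```python
from h import *
goal(343,325.5,120,-33)
```

```text
t 43.1 tcp [436.3 326.7 203.8] psi 0.0 w 0.497 F [-0.3 -1.4  0.3] q7 -38
 dp [ -2.9 -97.8  78.5] twist 33.0
```

Emit:
send_rows([
  {"dp": [0, -20, 10], "twist": 6},
  {"dp": [-1, -45, 25], "twist": 12},
  {"dp": [-2, -70, 45], "twist": 18},
  {"dp": [-3, -90, 65], "twist": 24},
  {"dp": [-3, -98, 75], "twist": 30},
  {"dp": [-3, -98, 78], "twist": 33},
  {"dp": [-3, -98, 78], "twist": 33},
  {"dp": [-3, -98, 78], "twist": 33},
  {"dp": [-3, -98, 78], "twist": 33},
], claw=0)

```text
time_s: 43.87
tool_pos: [343.5, 325.6, 121.1]
ee_rot: [[0.541, 0.839, 0.056], [0.84, -0.543, 0.024], [0.051, 0.034, -0.998]]
force: [-0.4, 0.4, 0.4]
width: 0.499
```

Run:
```python
from h import *
goal(343,325.5,64,-33);print(np.round(status.sense()['ee_rot'],3))
b=save('side','s11');a=save('top','t11')
x=np.hstack([cv2.resize(b[110:180,160:230],(400,400),interpolation=cv2.INTER_CUBIC),cv2.resize(a[225:295,140:210],(400,400),interpolation=cv2.INTER_CUBIC)]);cv2.imwrite('pics/c6.png',x[:,:,::-1])
```

```text
t 43.9 tcp [343.5 325.6 121.1] psi -32.9 w 0.499 F [-0.4  0.4  0.4] q7 -80
 dp [-3.3 -2.3 56.9] twist 0.1
[[ 0.541  0.839  0.056]
 [ 0.84  -0.543  0.024]
 [ 0.051  0.034 -0.998]]
```

View pics/c6.png

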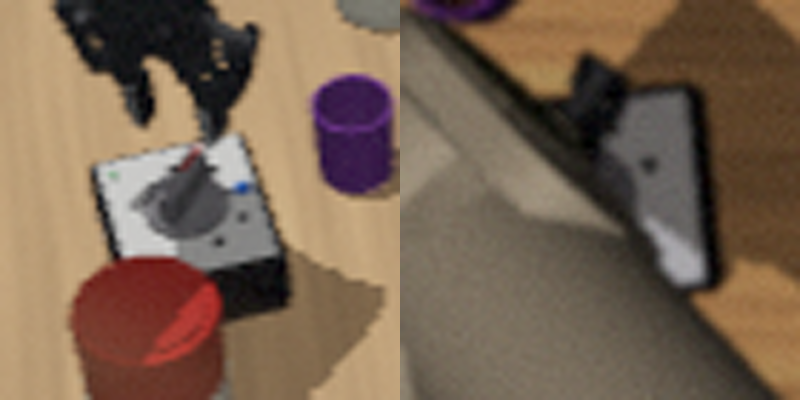

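The side view shows the fingers above the bar, straddling it at crop (185,165); the pointer still points to mark 2. I'll lower and grip.

Emit:
send_rows([
  {"dp": [-1, 0, 10], "twist": 0},
  {"dp": [-2, -1, 25], "twist": 0},
  {"dp": [-3, -2, 40], "twist": 0},
  {"dp": [-3, -2, 50], "twist": 0},
  {"dp": [-3, -2, 55], "twist": 0},
  {"dp": [-3, -2, 57], "twist": 0},
  {"dp": [-3, -2, 57], "twist": 0},
  {"dp": [-3, -2, 57], "twist": 0},
])

```text
time_s: 44.63
tool_pos: [343.7, 325.8, 64.3]
ee_rot: [[0.542, 0.839, 0.057], [0.839, -0.544, 0.024], [0.051, 0.034, -0.998]]
force: [-0.1, 0.1, 0.7]
width: 0.502
```

Emit:
send_rows([
  {"dp": [0, 0, 0], "twist": 0},
  {"dp": [0, 0, 0], "twist": 0},
  {"dp": [0, 0, 0], "twist": 0},
  {"dp": [0, 0, 0], "twist": 0},
  {"dp": [0, 0, 0], "twist": 0},
  {"dp": [0, 0, 0], "twist": 0},
], claw=-1)

```text
time_s: 45.13
tool_pos: [342.0, 327.8, 65.3]
ee_rot: [[0.54, 0.84, 0.055], [0.84, -0.542, 0.027], [0.053, 0.031, -0.998]]
force: [-8.7, 2.0, 8.0]
width: 0.147
```

Run:
```python
from h import *
goal(343,325.5,64,-73);print(np.round(status.sense()['ee_rot'],3),np.round(status.sense()['wrist_torque'],2))
```

```text
t 45.1 tcp [342.  327.8  65.3] psi -32.8 w 0.147 F [-8.7  2.   8. ] q7 -78
 dp [-1.5  2.   1.3] twist 40.2
[[ 0.54   0.84   0.055]
 [ 0.84  -0.542  0.027]
 [ 0.053  0.031 -0.998]] [0.69 2.2  0.11]
```

Emit:
send_rows([
  {"dp": [0, 0, 0], "twist": 5},
  {"dp": [0, 0, 0], "twist": 10},
  {"dp": [0, 0, 0], "twist": 15},
  {"dp": [0, 0, 0], "twist": 20},
  {"dp": [0, 0, 0], "twist": 26},
  {"dp": [0, 0, 0], "twist": 32},
  {"dp": [0, 0, 0], "twist": 38},
  {"dp": [0, 0, 0], "twist": 41},
  {"dp": [0, 0, 0], "twist": 41},
  {"dp": [0, 0, 0], "twist": 41},
])

```text
time_s: 45.97
tool_pos: [342.9, 326.2, 65.5]
ee_rot: [[0.959, 0.278, 0.056], [0.277, -0.96, 0.025], [0.06, -0.009, -0.998]]
force: [3.3, -5.5, 2.8]
width: 0.147
```

Run:
```python
from h import *
goal(343,325.5,64,-73);print(np.round(status.sense()['wrist_torque'],2))
```

```text
t 46.0 tcp [342.9 326.2  65.5] psi -73.8 w 0.147 F [ 3.3 -5.5  2.8] q7 -118
 dp [-0.2  0.7  1.5] twist -0.8
[-1.76 -0.55 -0.11]
```

Turned to ψ = -73.8°, so the pointer is at about 16°. I'll release, rise and move clear, then look.

Emit:
send_rows([
  {"dp": [0, 0, 0], "twist": 0},
  {"dp": [0, 0, 0], "twist": 0},
  {"dp": [0, 0, 0], "twist": 0},
  {"dp": [0, 0, -10], "twist": 0},
  {"dp": [0, 0, -35], "twist": 0},
  {"dp": [0, 0, -70], "twist": 0},
  {"dp": [0, 0, -105], "twist": 0},
  {"dp": [0, 0, -135], "twist": 0},
  {"dp": [0, 0, -150], "twist": 0},
  {"dp": [0, 0, -150], "twist": 0},
], claw=0)

```text
time_s: 46.8
tool_pos: [335.8, 324.1, 220.2]
ee_rot: [[0.959, 0.278, 0.059], [0.277, -0.96, 0.032], [0.066, -0.014, -0.998]]
force: [-0.0, 0.3, -0.3]
width: 0.499
```

Emit:
send_rows([
  {"dp": [-20, -33, 0], "twist": 0},
  {"dp": [-40, -66, 0], "twist": 0},
  {"dp": [-60, -99, 0], "twist": 0},
  {"dp": [-80, -132, 0], "twist": 0},
  {"dp": [-100, -165, 0], "twist": 0},
  {"dp": [-120, -198, 0], "twist": 0},
  {"dp": [-135, -225, 0], "twist": 0},
  {"dp": [-140, -235, 0], "twist": 0},
  {"dp": [-140, -235, 0], "twist": 0},
])

```text
time_s: 47.55
tool_pos: [132.6, 512.5, 213.4]
ee_rot: [[0.957, 0.284, 0.059], [0.283, -0.959, 0.031], [0.065, -0.013, -0.998]]
force: [-0.1, -0.5, 0.9]
width: 0.502
```

Run:
```python
from h import *
goal(343,325.5,64,-73)
b=save('side','s12');a=save('top','t12')
x=np.hstack([cv2.resize(a,(512,384)),cv2.resize(a[235:285,143:203],(288,384//2+48),interpolation=cv2.INTER_CUBIC)[:384] if 0 else np.zeros((384,0,3),np.uint8)])
x=a.copy();x=cv2.resize(x,(800,600),interpolation=cv2.INTER_CUBIC);x[0:250,0:300]=cv2.resize(a[235:285,143:203],(300,250),interpolation=cv2.INTER_CUBIC);cv2.imwrite('pics/f12.png',x[:,:,::-1])
```

```text
t 47.5 tcp [132.6 512.5 213.4] psi -73.5 w 0.502 F [-0.1 -0.5  0.9] q7 -154
 dp [138.8 241.  155.6] twist -0.5
```

View pics/f12.png

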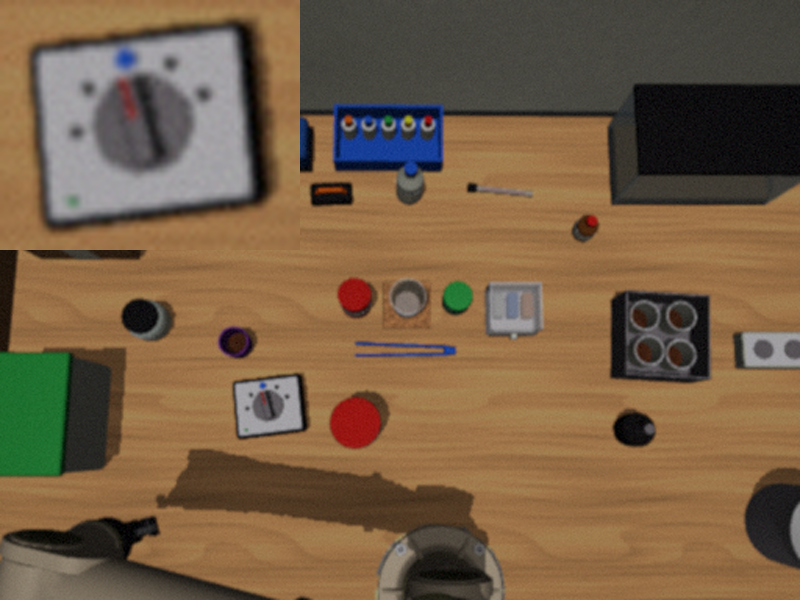

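View pics/s12.png

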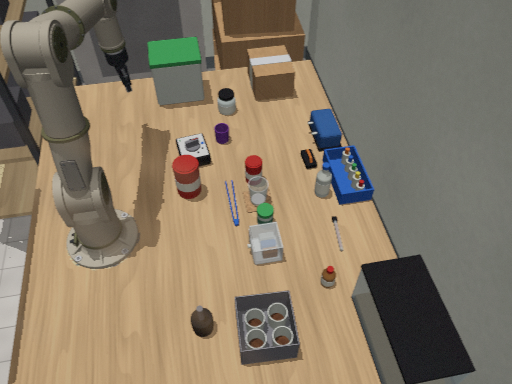

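The pointer is on the blue mark (inset, (128,85) towards (125,58)), four tubs stand in the caddy, the layout is intact and the robot is clear. I'm handing in.

```bash
python3 -c "
from plant import bot; print(bot.job_done())"
```

```text
the job is handed in; nothing more can be done
None
```

The job is done and handed in at about 48 s of robot time, with the robot clear of everything.

**What I did**
- I dropped all four open, empty tubs into the caddy. One was knocked aside mid-run; I found it again and picked it up.
- I stood the green tub between the cup and the drawer box, the 64 mm red canister left of the cup, and laid the tong crosswise in front.
- I turned the dial from the second mark to the blue feed-pause mark last.
- The yellow tub was not there. Its only detections were weak and matched the controller. I left the purple tub and the large red canister alone.

**Last checks (camera)**

| Item | Reading |
|---|---|
| Empties | all four standing in the caddy |
| Red canister | gap to cup about 30–33 mm, about 2–3 mm off the cup's line |
| Green tub | midway to within about 1 mm, but about 3–5 mm behind the cup's line |
| Tong | level, 55–57 mm in front of the cup's near edge, centred on it within 2–3 mm |
| Dial | pointer on blue |
| Cup and the other things | no movement seen |

- **Cup position:** my estimates of the cup's position disagreed by up to about 8 mm in depth (543–551 mm) and more sideways (63–70 mm), so these readings are only good to a few millimetres. I did not correct the green tub's small offset.
- **Tong distance:** I took "6 cm in front" as measured from the cup's near edge, because 6 cm from its middle would have put the tong on the coaster.
- **Tool tilt:** the tool drifted to about 3–4° off vertical by the end, with no visible effect.

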